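Change the coated glass plate in the light-box holder and file the finished ones

ROBOT

A 6-joint arm with a two-finger parallel gripper is mounted at the origin on the work surface. World frame = base frame: x ahead of the robot, y to its left, z up, the work surface at z = 0. Lengths are in m, angles in degrees, forces in N, time in s.
With the tool pointing down it reaches from about 0.4 to 0.825 m from the base axis. Payload 7 kg.
Tool frame: the origin (TCP) lies between the finger pads; the fingertips stand 19 mm ahead of it and the grasp point (between the pads) is the TCP; z points along the fingers, y is the line along which they close (so a half turn about z gives the same grasp; the last joint's range is limited). The gripper opens to 88 mm and grips with 3 to 60 N. Pads are 19 mm wide; open, the fingers measure 130 mm over their backs; the gripper's body (78 mm by 193 mm) begins 47 mm behind the grasp point.
Start: joints at [86.121, 20.546, 0.682, 0, -70.136, -16.507], TCP at [0.235, 0.633, 0.246] pointing down, gripper open.
Joint ranges: [-176.03, 176.03], [-82.01, 121.73], [-58.28, 71.71], [-173.87, 95.51], [-174.79, -0.11], [-173.66, 173.66]. Speed limits (degrees/s): [136.94, 136.94, 172.46, 180, 180, 180].

INTERFACE

Orientations are given as [roll, pitch, yaw] about the fixed x, y, z axes, in that order (R = Rz(yaw) Ry(pitch) Rx(roll)).
In Python, from plant import r gives the robot as it stands. The module is installed in compiled form; this text tells all that it offers.
- The arm moves only by the shell command python3 -m pendant 'ROWS' [OPENING] [FORCE]. ROWS is JSON, a list of rows, each a list of 6 numbers: the shift along the tool's x, y, z in mm, then the turn, a rotation vector about the tool's x, y, z in rad. In form: [[tx, ty, tz, wx, wy, wz], ...]. A call has 1 to 20 rows; each row is the pose to reach, as a shift and turn from the pose commanded when the call began, along the tool's axes at that moment; what a row does not reach only later rows make up. A row lasts 1/8 s, in which the tool goes at most 62.5 mm and 10.7 degrees, less where a joint would pass 70% of its speed; a pose out of reach is approached as far as the arm can. A call with a gripper value outside its range is refused whole. OPENING is the finger opening in mm, from 0 to 87.6, set as the call begins (- or left out, the last holds). The fingers move at their own pace and stop on an object; FORCE is the grip in N (left out, the last holds). Time passes only in rows, so rows that repeat a pose let the fingers close. It gives the time, the measured TCP pose, the force, the opening and the grip force at its end, in the units of the state.
- r.get_state(): the state, without advancing time (a new reading comes with each control period).
- r.capture(name): name is "scene" or "top" or "wrist"; returns the picture (480x640x3 uint8, red, green, blue); there is no depth.
- r.camera_params(name): a dict with "mtx" (3x3 intrinsics, pixels), "distortion" ([k1, k2, p1, p2, k3] as OpenCV has them; the pictures are not rectified), "rvec" (rotation vector, rad) and "tvec" (3), from world to camera coordinates, as OpenCV has them; the wrist camera has in their place "mount" (4x4, takes a point from camera to tool coordinates, whose origin is the TCP and whose axes are the flange's). Camera axes: x right, y down, z forward; pixel columns grow to the right and rows downward; lengths in m; the calibration is good to about 2 mm. A picture is of the moment at which its call begins: read the wrist's pose just before it. camera_params takes no time and is no camera call.
- r.close_job(): hands the job in; it is judged then, once.
The state is a dict: "time_s": time; "joints": joint angles; "qd": joint speeds; "joint_torque": joint torques, N m; "tcp_pos": TCP position; "eef_rot": TCP orientation; "contact_force": force on the tool from outside, world axes, zero at the start; "moment": the same for the moment, N m; "gripper_width": finger opening in m; "gripper_force": force on a finger pad.
Only numpy, scipy, OpenCV 4.12 (cv2) and the standard library are available. Lean on these libraries where they do the work, as an engineer would, in place of code of your own. Each camera call takes 0.05 s, during which the arm holds its last target. There are 200 camera calls.

TASK

Change over the test plate on the light box: draw the sprung arm back until it stays open before you take the finished plate out, set the new plate (blue label) flat in the holder, tight against both the fixed edge and the end stop, with its label towards the robot, and only then let the arm snap in onto it; after that switch the light on. File every finished plate (green label), the one from the holder and any on the mat, on the sample board, each slid straight and fully home to the stop under a spring clip of its own, label end sticking out at the front. Do not disturb the glue bottle, the tub or the clamp.

Things in the scene. Friction and masses are not known exactly. Their poses are not given: they have to be found in the camera images.
- finger (a joint): Sprung curved steel arm on the light box, swinging level about a vertical pivot; opening turns it anticlockwise from above. 0 = fully in (holder empty), 0.15 = nose on a plate that is home, 1.15 = fully back on its stop. Over-centre: below 0.65 it snaps in and presses a plate with 3 N; beyond 0.65 it snaps back and stays. Up to 5 N at the knob.
- finger_knob (a point): Top centre of the black knob on the free end of the arm: a 12 mm round post from 11 to 34 mm above the stage; below it the arm's steel nose, 10 mm across, 1 to 11 mm above the stage. 80 mm (level) from finger_pivot.
- finger_pivot (a point): The arm's pivot, at stage height, on the light box, 60 mm in x and -70 mm in y from holder_seat. Its hub is 16 mm across and 13 mm high.
- holder_seat (a point): Where a plate's origin lies when home in the holder: centre of the top of the fixed grey light box (200 x 230 x 40 mm, white window, stage 40 mm over the bench). x along the plate, away from the robot; z up. Fixed edge: strip 8 mm high, face at y = +18 mm, x -15.5 to +52.5 mm. End stop: strip 8 mm high, face at x = +52.5 mm. The arm's nose presses the plate's -y side at x = -5 mm.
- lamp (a joint): Toggle switch of the light box, a 36 mm lever with red ball tip that swings along x of the light box: near 0 = off (leaning to the robot's side, -x), 0.9 = on (leaning to +x). Stays where it is left; needs about 2 N at the tip.
- switch_tip (a point): Centre of the red ball (14 mm) at the lever's tip, about 84 mm over the bench. The lever's pivot lies 52 mm over the bench, 85 mm to the +y side of holder_seat; its black block is 44 x 34 x 12 mm.
- board: Sample board: fixed plywood 110 (x) x 285 (y) x 18 mm, origin at the centre of its underside, x away from the robot, z up. A dark stop batten 9 mm high along its far edge, face at x = +35 mm, carries four spring-steel clips 18 mm wide, 70 mm apart in y, that reach 52 mm forward of that face.
- mat: Grey mat on which plates lie at the start: 270 x 210 x 2 mm, fixed flat on the bench; origin at the centre of its underside.
- glue_bottle: White glue bottle with red cap, 54 mm across, 150 mm tall. Bystander.
- resin_tub: White screw-lid tub with blue label, 100 mm across, 100 mm tall. Bystander.
- spring_clamp: Small black spring clamp with red jaws lying on the bench, about 100 x 70 x 20 mm. Bystander.
- slot0 (a point): Where a plate's origin lies when home under clip0 on the board, far end touching the batten; 18 mm over the bench, the board's axes. Stop face at x = +52.5 mm from here, board's front edge at x = -37.5 mm (the label end stands out 15 mm past it).
- clip0 (a joint): Spring clip over slot0, hinged over the batten. 0 = down, nothing under it: its bend 4 mm above the board, 28 mm before the stop face; from there its lip rises forward to 13 mm at its front, 52 mm before the stop face. A plate pushed in from the front (5 to 15 N) makes it ride up to about 0.09; it then presses with 2 N.
- slot1 (a point): The same for clip1.
- clip1 (a joint): The same over slot1.
- slot2 (a point): The same for clip2.
- clip2 (a joint): The same over slot2.
- slot3 (a point): The same for clip3.
- clip3 (a joint): The same over slot3.
- plate_old: Finished plate (GREEN label), clamped in the holder at the start: glass, 105 x 36 x 8 mm, about 76 g, opaque amber coating on its top. Origin at the centre of its underside, x along its length; the label covers the last 24 mm at the -x end, z up out of the coated face.
- plate_a: Finished plate (GREEN label) lying on the mat; may be absent: glass, 105 x 36 x 8 mm, about 76 g, opaque amber coating on its top. Origin at the centre of its underside, x along its length; the label covers the last 24 mm at the -x end, z up out of the coated face.
- plate_b: Finished plate (GREEN label) lying on the mat; may be absent: glass, 105 x 36 x 8 mm, about 76 g, opaque amber coating on its top. Origin at the centre of its underside, x along its length; the label covers the last 24 mm at the -x end, z up out of the coated face.
- plate_c: Finished plate (GREEN label) lying on the mat; may be absent: glass, 105 x 36 x 8 mm, about 76 g, opaque amber coating on its top. Origin at the centre of its underside, x along its length; the label covers the last 24 mm at the -x end, z up out of the coated face.
- plate_new: The new plate (BLUE label), on the mat at the start: glass, 105 x 36 x 8 mm, about 76 g, opaque amber coating on its top. Origin at the centre of its underside, x along its length; the label covers the last 24 mm at the -x end, z up out of the coated face.
Mind the look-alikes: they are no part of the job. What is shaped like the plate_old but black or turquoise is not meant.

How it is judged:
By the outcome, as a careful person would: the job done as asked, in the order asked, and still so for the second after the job is handed in, with the robot touching nothing.
Of plate_a, plate_b, plate_c only 1 to 3 are there at a start; the rules pass over those that are not, and their reading is None.
At some moment in a run one of plate_new, plate_a, plate_b, plate_c may be knocked a few centimetres aside while the robot is not near it.
It also fails if it takes over 210 s, if anything falls off the work surface, if the arm or the gripper's body presses on something with over 40 N, if the wrist force passes 120 N, or if a joint passes its speed limit or range.

## Working session

There is one attempt and no reset: what is moved stays moved. The work goes in short steps, Python scripts to look and compute and a shell command to move; the robot and the scene stay as the last step left them, time stands still between calls to the robot, and variables do not carry over. Pictures are saved under pics/ and viewed, at most 14 in all, crops included, and the job is handed in when it is done.

```bash
mkdir -p pics; python3 - <<'E'
from plant import r
import cv2,numpy as np
s=r.get_state(); print(s)
for n in ("scene","top","wrist"):
    p=r.camera_params(n); print(n,{k:np.round(v,4).tolist() for k,v in p.items()})
    cv2.imwrite(f"pics/{n}0.png",r.capture(n)[:,:,::-1])
E
```

```text
{'time_s': 0.0, 'joints': array([ 8.61210749e+01,  2.05918198e+01,  6.34059505e-01, -2.04583382e-02,
       -7.01365580e+01, -1.65056959e+01]), 'qd': array([-0.01451733, -0.01738552, -0.01249655, -0.00770399, -0.09541802,
       -0.0169324 ]), 'joint_torque': array([ 9.63355269e-04, -5.82720709e+01,  2.93063951e+01,  6.99716136e+00,
        6.92514455e-03, -1.48803665e-04]), 'tcp_pos': array([0.23499061, 0.6322831 , 0.24461943]), 'eef_rot': array([ 1.79904104e+02, -8.35987287e-03, -2.03915811e+01]), 'contact_force': array([ 0.1769886 ,  0.20219739, -0.8619579 ]), 'moment': array([ 0.0429764 ,  0.0200213 , -0.00069964]), 'gripper_force': 0.0, 'gripper_width': 0.08759015085568828}
scene {'mtx': [[558.578, 0.0, 323.5617], [0.0, 558.578, 232.0114], [0.0, 0.0, 1.0]], 'distortion': [0.0107, 0.0, 0.0, 0.0, 0.0], 'rvec': [2.0598, 1.4617, -0.5172], 'tvec': [-0.2017, -0.3719, 1.7491]}
top {'mtx': [[513.6479, 0.0, 321.8403], [0.0, 513.6479, 246.5076], [0.0, 0.0, 1.0]], 'distortion': [0.0449, 0.0, 0.0, 0.0, 0.0], 'rvec': [2.1502, -2.1793, 0.1105], 'tvec': [0.0085, 0.5823, 1.384]}
wrist {'mtx': [[338.551, 0.0, 321.369], [0.0, 338.551, 238.9817], [0.0, 0.0, 1.0]], 'distortion': [-0.047, 0.0, 0.0, 0.0, 0.0], 'mount': [[-0.0009, -0.9641, -0.2657, 0.0706], [1.0, -0.0009, -0.0002, 0.001], [-0.0, -0.2657, 0.9641, -0.1386], [0.0, 0.0, 0.0, 1.0]]}
```

View pics/top0.png

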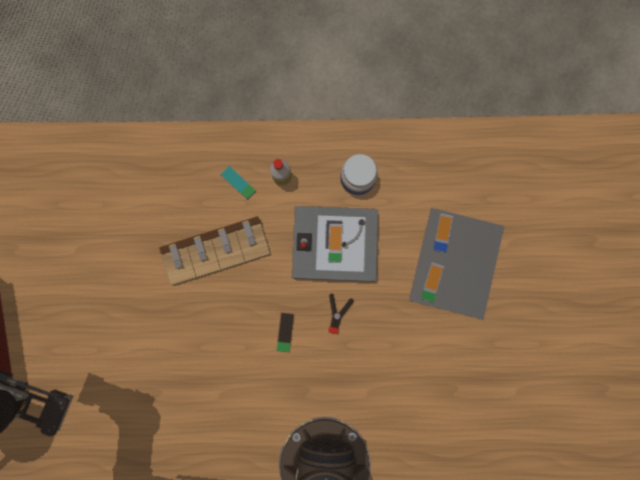

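View pics/scene0.png

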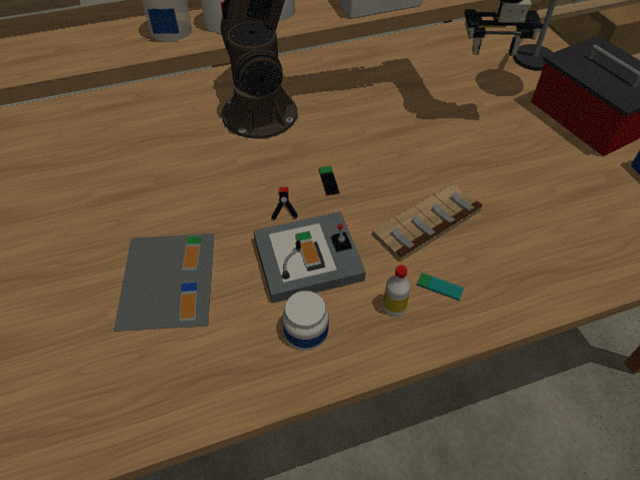

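The top view shows two plates on the mat: a blue label at (441,246), which is plate_new, and a green one at (430,296), which is plate_a. The old plate is in the holder at (335,242). The look-alikes are turquoise at (238,182) and black at (285,332). The board is at (215,250) with clips at (176,257), (200,248), (224,240) and (250,233). The switch is at (304,242), the arm's pivot at (345,244) and its knob at (361,222) or the other way round.

```bash
cat > h.py <<'E'
from plant import r
import cv2,numpy as np
from scipy.spatial.transform import Rotation as Ro
def cam(n,s=None):
    p=r.camera_params(n)
    if n=="wrist":
        s=s or r.get_state(); T=np.eye(4)
        T[:3,:3]=Ro.from_euler('xyz',s['eef_rot'],degrees=True).as_matrix(); T[:3,3]=s['tcp_pos']
        W=T@np.array(p['mount']); R=W[:3,:3].T; t=-R@W[:3,3]
    else:
        R=cv2.Rodrigues(np.array(p['rvec'],float))[0]; t=np.array(p['tvec'],float).ravel()
    return np.array(p['mtx']),np.array(p['distortion']),R,t
def p2w(C,uv,z):
    K,D,R,t=C
    u=cv2.undistortPoints(np.array(uv,float).reshape(-1,1,2),K,D).reshape(-1,2)
    d=np.c_[u,np.ones(len(u))]@R; o=-R.T@t
    return o+d*((z-o[2])/d[:,2])[:,None]
def w2p(C,P):
    K,D,R,t=C
    return cv2.projectPoints(np.array(P,float).reshape(-1,1,3),cv2.Rodrigues(R)[0],t,K,D)[0].reshape(-1,2)
def blobs(img,C,z,lo,hi,amin=30):
    """HSV mask -> list of (area px, centre world, rect dims mm, yaw of long side)"""
    hsv=cv2.cvtColor(img,cv2.COLOR_RGB2HSV); m=cv2.inRange(hsv,lo,hi)
    out=[]
    for c in cv2.findContours(m,cv2.RETR_EXTERNAL,cv2.CHAIN_APPROX_NONE)[0]:
        if cv2.contourArea(c)<amin: continue
        W=p2w(C,c.reshape(-1,2),z)[:,:2]*1000
        (cx,cy),(w,h),a=cv2.minAreaRect(W.astype(np.float32))
        if w<h: w,h,a=h,w,a+90
        u=c.reshape(-1,2).mean(0)
        out.append((cv2.contourArea(c),u.round().tolist(),[round(cx,1),round(cy,1)],[round(w,1),round(h,1)],round((a+90)%180-90,1)))
    return out
E
python3 - <<'E'
from h import *
C=cam("top"); im=cv2.imread("pics/top0.png")[:,:,::-1].copy()
for n,lo,hi in(("amber",(8,170,150),(22,255,255)),("green",(45,120,60),(80,255,255)),("blue",(105,150,60),(130,255,255)),("red",(0,180,120),(5,255,255))):
    print(n)
    for z in (.01,.048):print(z,*blobs(im,C,z,lo,hi,15),sep="\n ")
crop=im[195:300,150:390]; cv2.imwrite("pics/c1.png",cv2.resize(crop,None,fx=3.3,fy=3.3,interpolation=cv2.INTER_CUBIC)[:,:,::-1])
E
```

```text
amber
0.01
 (167.0, [433.0, 277.0], [494.6, -307.3], [59.2, 24.8], -18.0)
 (151.5, [335.0, 238.0], [609.5, -36.5], [59.3, 22.4], -1.0)
 (155.5, [444.0, 228.0], [632.2, -340.7], [59.0, 24.4], -13.3)
0.048
 (167.0, [433.0, 277.0], [492.9, -299.2], [57.6, 24.1], -18.0)
 (151.5, [335.0, 238.0], [604.8, -35.6], [57.7, 21.8], -1.0)
 (155.5, [444.0, 228.0], [626.9, -331.8], [57.4, 23.8], -13.3)
green
0.01
 (56.0, [283.0, 346.0], [311.2, 109.8], [27.9, 18.1], 79.9)
 (62.5, [428.0, 296.0], [443.8, -290.3], [31.0, 18.4], 70.7)
 (54.0, [334.0, 257.0], [554.7, -34.2], [25.1, 16.8], 89.2)
 (69.5, [247.0, 191.0], [745.4, 208.8], [27.9, 24.2], -40.3)
0.048
 (56.0, [283.0, 346.0], [314.4, 106.8], [27.2, 17.6], 79.9)
 (62.5, [428.0, 296.0], [443.5, -282.7], [30.2, 17.9], 70.7)
 (54.0, [334.0, 257.0], [551.4, -33.4], [24.5, 16.3], 89.2)
 (69.5, [247.0, 191.0], [737.1, 203.1], [27.2, 23.6], -40.3)
blue
0.01
 (52.5, [440.0, 246.0], [580.9, -328.9], [29.1, 17.7], 77.7)
0.048
 (52.5, [440.0, 246.0], [576.9, -320.2], [28.3, 17.2], 77.7)
red
0.01
 (33.0, [333.0, 330.0], [354.2, -27.2], [23.1, 13.8], 78.1)
 (41.5, [278.0, 163.0], [823.5, 123.6], [20.4, 19.9], -0.3)
0.048
 (33.0, [333.0, 330.0], [356.3, -26.6], [22.5, 13.5], 78.1)
 (41.5, [278.0, 163.0], [813.1, 120.2], [19.9, 19.4], -0.3)
```

View pics/c1.png

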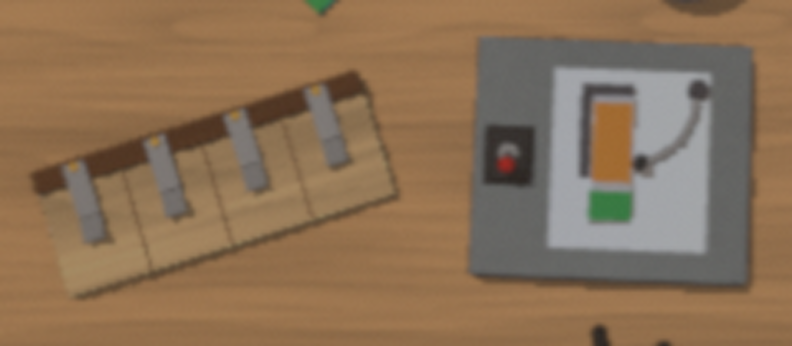

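```bash
cat >> h.py <<'E'
def go(x,y,z,yaw,s=None):
    """print row shift (mm, rad) from the current measured pose to TCP target (mm, deg), tool down"""
    s=s or r.get_state(); R=Ro.from_euler('xyz',s['eef_rot'],degrees=True)
    d=R.inv().apply(np.array([x,y,z])-np.array(s['tcp_pos'])*1000)
    w=(R.inv()*Ro.from_euler('xyz',[180,0,yaw],degrees=True)).as_rotvec()
    print("go",[x,y,z,yaw],d.round(1).tolist(),w.round(4).tolist())
def snap(n,f):
    s=r.get_state(); im=r.capture(n); cv2.imwrite(f"pics/{f}.png",im[:,:,::-1]); return im,cam(n,s)
E
python3 -m pendant '[[226,200,-17,0,0,-0.18],[453,400,-35,0,0,-0.356],[453,400,-35,0,0,-0.356],[453,400,-35,0,0,-0.356],[453,400,-35,0,0,-0.356],[453,400,-35,0,0,-0.356],[453,400,-35,0,0,-0.356],[453,400,-35,0,0,-0.356],[453,400,-35,0,0,-0.356],[453,400,-35,0,0,-0.356],[453,400,-35,0,0,-0.356],[453,400,-35,0,0,-0.356],[453,400,-35,0,0,-0.356],[453,400,-35,0,0,-0.356],[453,400,-35,0,0,-0.356],[453,400,-35,0,0,-0.356]]' 40 40
python3 -c "
from h import *
snap('wrist','w1');print(r.get_state()['joints'])"
```

```text
time_s: 2.15
tcp_pos: [0.5203, 0.1003, 0.2806]
eef_rot: [-180.0, -0.0, 0.1]
contact_force: [-0.0, 0.1, -1.1]
gripper_width: 0.0402
gripper_force: 0.0
[ 3.21204736e+01  5.54245743e+00 -1.43764975e+01 -1.24114085e-03
 -7.00778698e+01  5.79179238e+01]
```

View pics/w1.png

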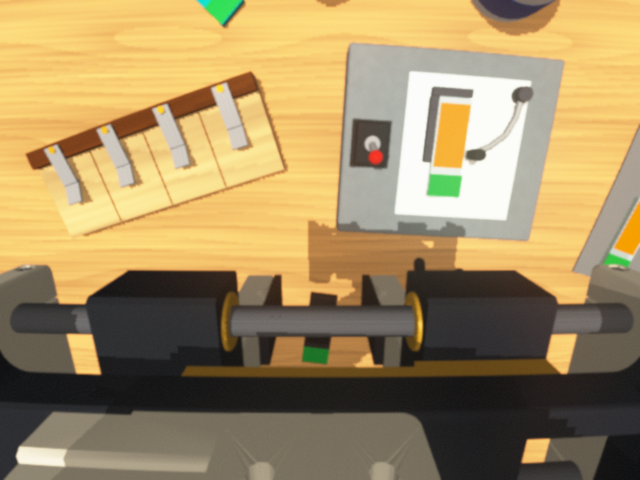

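The wrist view shows the light box with corners (349,43), (563,61), (530,240) and (338,230). The arm's knob is at (476,155), its pivot at (522,94) and the switch ball at (376,157). The board's front corners are (73,236) and (284,171), and the batten's far corners are (27,155) and (252,73).

```bash
cat >> h.py <<'E'
from scipy.optimize import least_squares
def fit(C,loc,uv,x0):
    """pose (x,y mm,yaw deg) of local points loc (mm) seen at pixels uv"""
    loc=np.array(loc,float);uv=np.array(uv,float)
    def W(q):
        R=Ro.from_euler('z',q[2],degrees=True); return (R.apply(loc)+[q[0],q[1],0])/1000
    s=least_squares(lambda q:(w2p(C,W(q))-uv).ravel(),x0,x_scale=[1,1,.1])
    return s.x.round(2),(w2p(C,W(s.x))-uv).round(1).tolist()
E
python3 - <<'E'
from h import *
s=r.get_state(); C=cam("wrist",s)
im=cv2.imread("pics/w1.png")[:,:,::-1].copy()
print("box",*fit(C,[[100,115,40],[100,-115,40],[-100,-115,40],[-100,115,40]],[[349,43],[563,61],[530,240],[338,230]],[600,-40,0]))
print("board",*fit(C,[[-55,142.5,18],[-55,-142.5,18],[55,142.5,27],[55,-142.5,27]],[[73,236],[284,171],[27,155],[252,73]],[600,270,17]))
for z,l in((.074,(476,153)),(.0535,(522,94)),(.084,(376,157)),(.048,(443,186))): print(l,p2w(C,[l],z).round(4)*1000)
print(blobs(im,C,.048,(8,150,150),(24,255,255),200))
print(blobs(im,C,.048,(50,150,100),(75,255,255),200))
E
```

```text
box [588.17 -37.57  -2.8 ] [[-0.9, -0.9], [2.8, -2.1], [-0.3, 1.7], [-1.5, 2.5]]
board [574.17 293.79  16.68] [[-1.0, 2.7], [1.5, 0.0], [-1.7, -1.1], [0.8, -0.7]]
(476, 153) [[584.7 -55.1  74. ]]
(522, 94) [[ 644.2 -106.4   53.5]]
(376, 157) [[580.4  46.8  84. ]]
(443, 186) [[548.6 -33.9  48. ]]
[(1992.0, [324.0, 355.0], [340.4, 92.9], [142.0, 43.7], 89.6), (4174.0, [352.0, 268.0], [455.5, 55.4], [123.5, 105.0], 87.4), (611.5, [631.0, 230.0], [500.3, -270.7], [57.2, 27.5], -18.4), (282.0, [172.0, 207.0], [524.0, 271.1], [217.6, 3.8], -73.1), (1624.0, [451.0, 135.0], [601.8, -38.5], [63.7, 29.8], -3.3), (757.5, [171.0, 121.0], [581.5, 283.7], [280.5, 107.6], -75.7), (776.0, [521.0, 22.0], [714.7, -99.6], [81.3, 25.6], -78.5)]
[(289.0, [315.0, 355.0], [336.4, 107.6], [30.3, 19.8], 82.1), (453.0, [444.0, 185.0], [549.5, -35.0], [31.5, 19.8], 87.5), (421.0, [222.0, 7.0], [726.7, 196.8], [28.1, 21.3], -43.5)]
```

```bash
python3 -m pendant '[[-10,75,40,0,0,0.02],[-20,150,80,0,0,0.05],[-20,150,80,0,0,0.05],[-20,150,80,0,0,0.05],[-20,150,80,0,0,0.05],[-20,150,80,0,0,0.05]]' 30 40
python3 - <<'E'
from h import *
im,C=snap('wrist','w2'); 
cv2.imwrite("pics/w2c.png",cv2.resize(im[0:300,120:520],None,fx=2,fy=2,interpolation=cv2.INTER_CUBIC)[:,:,::-1])
E
```

```text
time_s: 2.95
tcp_pos: [0.5011, -0.0493, 0.2012]
eef_rot: [-180.0, -0.1, -2.8]
contact_force: [0.5, 0.2, -0.7]
gripper_width: 0.03
gripper_force: 0.0
```

View pics/w2c.png

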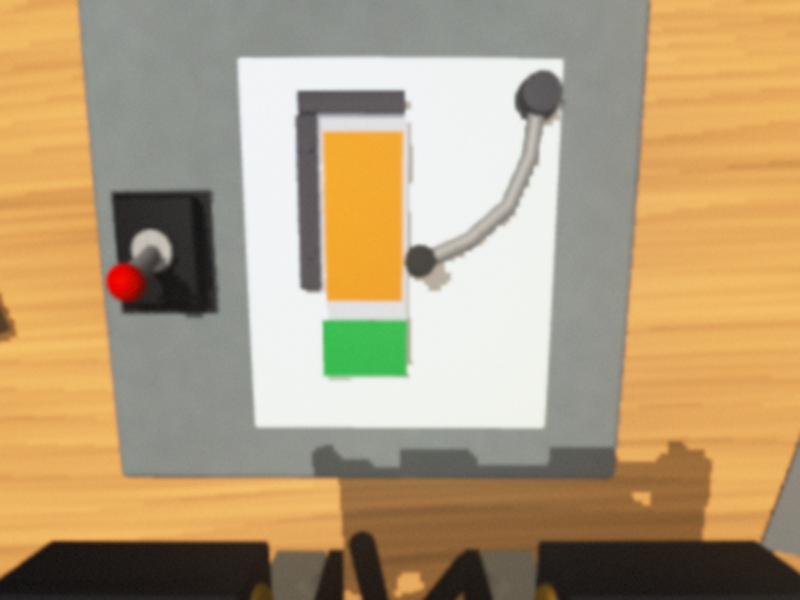

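The crop shows the knob top at (330,130) in original pixels, pivot (390,46), ball (183,141), the label's front corners (281.5,188) and (324,188), and the plate's far corners near (280,57) and (322,57).

```bash
python3 - <<'E'
from h import *
C=cam("wrist")
loc=[[-52.5,18,48],[-52.5,-18,48],[52.5,18,48],[52.5,-18,48],[-100,115,40],[-100,-115,40],[-5,-23,74],[60,-70,53]]
uv=[[281.5,188],[324,188],[279.5,57],[322,57],[181,238],[427,238],[330,130.5],[390,46.5]]
print(*fit(C,loc,uv,[588,-38,-3]))
print(*fit(C,loc[:4]+loc[6:],uv[:4]+uv[6:],[588,-38,-3]))
print("knob",p2w(C,[[330,130.5]],.074),"ball",p2w(C,[[183,141]],.084))
go(582,-60,120,-2.8)
E
```

```text
[588.84 -37.74  -2.91] [[-0.1, 1.1], [-0.8, 1.1], [-1.6, -0.8], [1.5, -0.9], [-1.5, 1.6], [1.1, 2.0], [0.2, -0.4], [1.0, -2.1]]
[588.53 -37.66  -2.98] [[-0.3, 1.4], [-0.9, 1.5], [-1.6, -0.4], [1.5, -0.5], [0.1, 0.1], [1.0, -1.5]]
knob [[ 0.58241049 -0.06030152  0.074     ]] ball [[0.58052957 0.04802463 0.084     ]]
go [582, -60, 120, -2.8] [81.3, 6.9, 81.3] [-0.0004, -0.0012, 0.0003]
```

```bash
python3 -m pendant '[[41,4,30,0,0,0],[82,7,60,0,0,0],[82,7,81,0,0,0],[82,7,100,0,0,0],[82,7,115,0,0,0],[82,7,126,0,0,0],[82,7,126,0,0,0],[82,7,126,0,0,0]]' 32 8
python3 -m pendant '[[0,0,0,0,0,0],[0,0,0,0,0,0],[0,0,0,0,0,0],[0,0,0,0,0,0],[0,0,0,0,0,0]]' 6 8
python3 - <<'E'
from h import *
s=r.get_state(); R=Ro.from_euler('xyz',s['eef_rot'],degrees=True)
pv=np.array([645.1,-110.6]); k=s['tcp_pos'][:2]*1000; v=k-pv; a0=np.arctan2(v[1],v[0]); print(np.hypot(*v),np.degrees(a0))
for th in np.linspace(.1,1.0,10):
    p=pv+80.2*np.array([np.cos(a0+th),np.sin(a0+th)]); print(R.inv().apply([*(p-k),0]).round(0)[:2].tolist())
E
```

```text
time_s: 4.0
tcp_pos: [0.5825, -0.061, 0.0753]
eef_rot: [-180.0, -0.1, -2.8]
contact_force: [0.8, -0.0, 0.8]
gripper_width: 0.0321
gripper_force: 0.0
time_s: 4.62
tcp_pos: [0.582, -0.0604, 0.0748]
eef_rot: [-179.9, -0.0, -2.9]
contact_force: [-1.7, 4.4, 1.9]
gripper_width: 0.0116
gripper_force: 8.0
80.65300772558746 141.47634527206196
[-4.0, 7.0]
[-8.0, 14.0]
[-11.0, 22.0]
[-13.0, 29.0]
[-14.0, 37.0]
[-15.0, 45.0]
[-14.0, 53.0]
[-13.0, 61.0]
[-12.0, 69.0]
[-9.0, 77.0]
```

```bash
python3 -m pendant '[[-4,7,0,0,0,0],[-8,14,0,0,0,0],[-11,22,0,0,0,0],[-13,29,0,0,0,0],[-14,37,0,0,0,0],[-15,45,0,0,0,0],[-14,53,0,0,0,0],[-13,61,0,0,0,0],[-12,69,0,0,0,0],[-10,74,0,0,0,0],[-10,74,0,0,0,0]]' 6 10
python3 -m pendant '[[0,0,0,0,0,0],[0,0,0,0,0,0],[0,0,-30,0,0,0],[0,0,-80,0,0,0],[-30,-20,-120,0,0,0],[-60,-40,-125,0,0,0],[-80,-70,-125,0,0,0],[-80,-70,-125,0,0,0],[-80,-70,-125,0,0,0]]' 36 40
python3 - <<'E'
from h import *
im,C=snap('wrist','w3'); 
cv2.imwrite("pics/w3c.png",cv2.resize(im[0:300,120:520],None,fx=2,fy=2,interpolation=cv2.INTER_CUBIC)[:,:,::-1])
E
```

```text
time_s: 6.0
tcp_pos: [0.5687, -0.1351, 0.0747]
eef_rot: [180.0, -0.0, -2.9]
contact_force: [1.6, -2.8, 0.8]
gripper_width: 0.0114
gripper_force: 10.0
time_s: 7.12
tcp_pos: [0.492, -0.0604, 0.1997]
eef_rot: [-180.0, -0.0, -2.8]
contact_force: [-0.1, 0.4, -0.7]
gripper_width: 0.0358
gripper_force: 0.0
```

View pics/w3c.png

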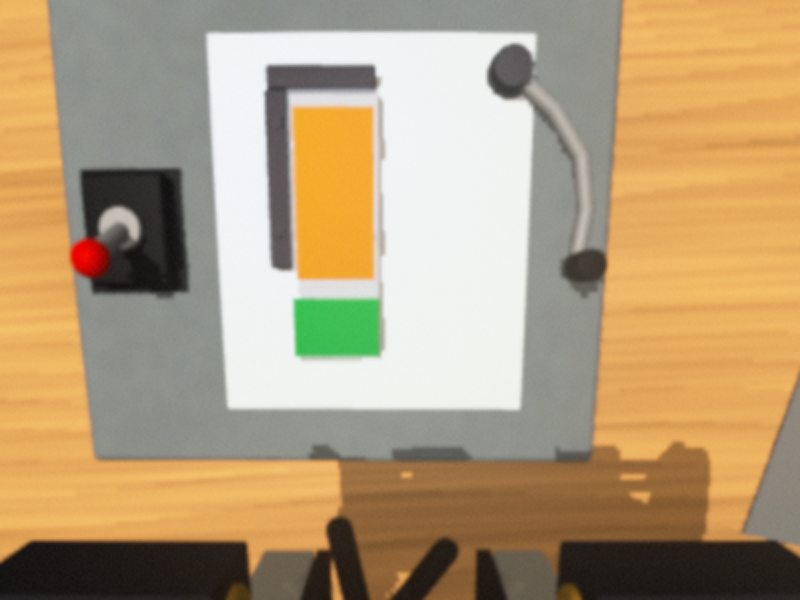

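The crop shows the arm open, with the knob at (585,265) in the crop, and the old plate still in place. Next I take the plate out.

```bash
python3 -c "
from h import *
go(554.7,-36,61,-2.9)
C=cam('wrist')
print(*fit(C,[[-52.5,18,48],[-52.5,-18,48],[-100,115,40],[-100,-115,40]],[[267.5,178],[310.5,178],[167.5,229.5],[415.5,230]],[588,-38,-3]))
"
```

```text
go [554.7, -36, 61, -2.9] [61.2, -27.7, 138.5] [0.0001, 0.0001, 0.0011]
[590.01 -38.83  -3.01] [[0.3, -0.1], [-0.3, -0.1], [-1.8, 0.3], [1.9, 0.3]]
```

```bash
python3 -m pendant '[[30,-14,40,0,0,0],[61,-27,80,0,0,0],[61,-27,110,0,0,0],[61,-27,125,0,0,0],[61,-27,134,0,0,0],[61,-27,138.5,0,0,0],[61,-27,138.5,0,0,0],[61,-27,138.5,0,0,0]]' 60 40
python3 -m pendant '[[0,0,0,0,0,0],[0,0,0,0,0,0],[0,0,0,0,0,0],[0,0,0,0,0,0],[0,0,0,0,0,0]]' 25 35
```

```text
time_s: 8.18
tcp_pos: [0.5547, -0.0366, 0.062]
eef_rot: [-180.0, -0.1, -2.8]
contact_force: [0.4, 0.4, 0.0]
gripper_width: 0.06
gripper_force: 0.0
time_s: 8.8
tcp_pos: [0.5542, -0.0367, 0.0612]
eef_rot: [-180.0, -0.0, -2.9]
contact_force: [0.2, -0.3, 2.1]
gripper_width: 0.0355
gripper_force: 35.0
```

```bash
python3 -m pendant '[[0,0,-20,0,0,0],[0,0,-60,0,0,0],[0,0,-110,0,0,0],[0,0,-139,0,0,0],[0,0,-139,0,0,0]]' - 35
python3 -c "
from h import *
go(478,265,200,16.7)"
```

```text
time_s: 9.43
tcp_pos: [0.5554, -0.0365, 0.2025]
eef_rot: [-179.9, -0.3, -2.8]
contact_force: [0.3, 1.1, -1.5]
gripper_width: 0.0354
gripper_force: 35.0
go [478, 265, 200, 16.7] [-92.3, -297.3, 2.5] [-0.0004, -0.0048, -0.3411]
```

```bash
python3 -m pendant '[[-30,-60,0,0,0,-0.06],[-50,-120,2,0,0,-0.12],[-70,-180,2,0,0,-0.2],[-85,-240,2,0,0,-0.28],[-92,-297,2,0,0,-0.341],[-92,-297,2,0,0,-0.341],[-92,-297,2,0,0,-0.341],[-92,-297,2,0,0,-0.341]]' - 35
python3 - <<'E'
from h import *
im,C=snap('wrist','w4'); 
cv2.imwrite("pics/w4c.png",cv2.resize(im[0:400,110:530],None,fx=1.5,fy=1.5,interpolation=cv2.INTER_CUBIC)[:,:,::-1])
print(r.get_state()['tcp_pos'])
E
```

```text
time_s: 10.42
tcp_pos: [0.4769, 0.2633, 0.1975]
eef_rot: [180.0, 0.1, 16.6]
contact_force: [0.1, 0.0, -1.0]
gripper_width: 0.0354
gripper_force: 35.0
[0.47712498 0.26325991 0.19771518]
```

View pics/w4c.png

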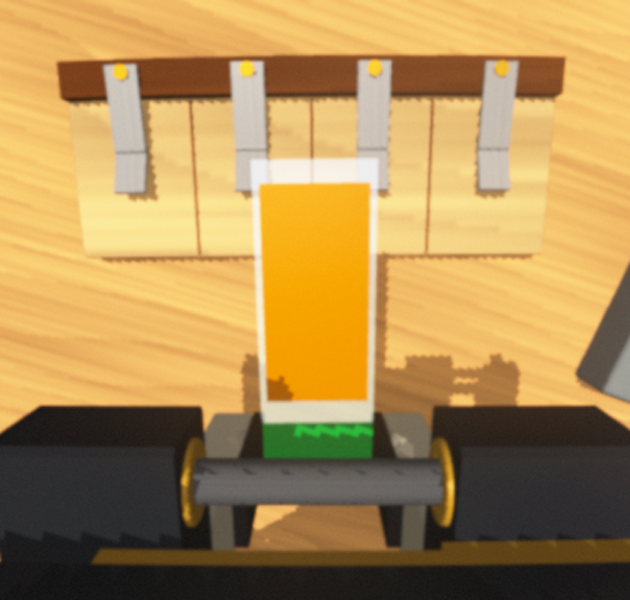

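The crop shows the plate in hand, roughly straight. The board's front corners are at (85,257) and (541,254) and the batten's far corners at (58,62) and (565,57). The four clips are at x ≈ 130, 251, 372 and 493, all free.

```bash
python3 - <<'E'
from h import *
s=r.get_state();C=cam("wrist",s)
px=lambda a:[[110+x/1.5,y/1.5] for x,y in a]
loc=[[-55,142.5,18],[-55,-142.5,18],[55,142.5,27],[55,-142.5,27],[35,142.5,18],[35,-142.5,18]]
q,e=fit(C,loc,px([[85,257],[541,254],[58,62],[565,57],[70,101],[556,96]]),[574,294,17]);print(q,e)
# clip lip fronts z=31, local x=35-52
W=p2w(C,px([[131,192],[250,191],[373,190],[494,190]]),.031)*1000
R=Ro.from_euler('z',q[2],degrees=True); print(R.inv().apply(W-[q[0],q[1],0]).round(1).tolist())
# plate in hand, tool frame, PnP
K,D,_,_=C
obj=np.array([[52.5,18,8],[52.5,-18,8],[-28.5,18,8],[-28.5,-18,8]],float)
_,rv,tv=cv2.solvePnP(obj,np.array(px([[252,160],[379,158],[261,423],[374,423]])),K,D)
M=np.array(r.camera_params("wrist")["mount"]); Rt=M[:3,:3]@cv2.Rodrigues(rv)[0]; tt=M[:3,:3]@tv.ravel()+M[:3,3]*1000
print("plate in tool",tt.round(1),(Ro.from_euler('x',180,degrees=True)*Ro.from_matrix(Rt)).as_euler('xyz',degrees=True).round(1))
for dy in(-35,105):
    sl=R.apply([-17.5,dy,0])+[q[0],q[1],0]; print(dy,"slot",sl.round(1))
    for dx,z in ((-65,80),(-65,41),(0,40)):
        p=sl+R.apply([dx-34,0,0]); print(dx,end=' '); go(round(p[0],1),round(p[1],1),z,q[2],s)
E
```

```text
[575.66 295.05  16.99] [[-0.1, 0.6], [0.9, 0.1], [-1.2, -1.1], [1.5, -0.8], [-1.6, 0.7], [0.6, 1.2]]
[[-17.0, 105.0, 31.0], [-17.5, 36.0, 31.0], [-17.5, -34.7, 31.0], [-17.6, -104.7, 31.0]]
plate in tool [34.4  0.3 22.9] [-1.2 -0.2  0.4]
-35 slot [569.2 256.5   0. ]
-65 go [np.float64(474.5), np.float64(227.5), 80, np.float64(16.99)] [-12.6, 33.5, 117.7] [0.0003, 0.0007, -0.007]
-65 go [np.float64(474.5), np.float64(227.5), 41, np.float64(16.99)] [-12.6, 33.5, 156.7] [0.0003, 0.0007, -0.007]
0 go [np.float64(536.6), np.float64(246.5), 40, np.float64(16.99)] [52.3, 33.0, 157.7] [0.0003, 0.0007, -0.007]
105 slot [528.2 390.4   0. ]
-65 go [np.float64(433.6), np.float64(361.4), 80, np.float64(16.99)] [-13.6, -106.5, 117.7] [0.0003, 0.0007, -0.007]
-65 go [np.float64(433.6), np.float64(361.4), 41, np.float64(16.99)] [-13.6, -106.5, 156.7] [0.0003, 0.0007, -0.007]
0 go [np.float64(495.7), np.float64(380.4), 40, np.float64(16.99)] [51.4, -107.0, 157.6] [0.0003, 0.0007, -0.007]
```

```bash
python3 -m pendant '[[-6,17,40,0,0,-0.007],[-13,34,80,0,0,-0.007],[-13,34,117,0,0,-0.007],[-13,34,140,0,0,-0.007],[-13,34,152,0,0,-0.007],[-13,34,156,0,0,-0.007],[-13,34,156,0,0,-0.007],[-13,34,156,0,0,-0.007]]' - 40
python3 -c "
from h import *
go(474.5,227.5,39.5,17)"
```

```text
time_s: 11.48
tcp_pos: [0.4749, 0.2286, 0.043]
eef_rot: [-180.0, -0.1, 17.1]
contact_force: [-1.4, -0.5, -1.5]
gripper_width: 0.0352
gripper_force: 40.0
go [474.5, 227.5, 39.5, 17] [-0.7, 1.0, 3.5] [-0.0007, -0.0015, 0.0016]
```

```bash
python3 -m pendant '[[-1,1,2,0,0,0],[-1,1,3.5,0,0,0],[-1,1,3.5,0,0,0],[4,1,3.5,0,0,0],[9,1,3.5,0,0,0],[14,1,3.5,0,0,0],[19,1,3.5,0,0,0],[24,1,3.5,0,0,0],[29,1,3.5,0,0,0],[34,1,3.5,0,0,0],[39,1,3.5,0,0,0],[44,1,3.5,0,0,0],[49,1,3.5,0,0,0],[49,1,3.5,0,0,0]]' - 45
python3 -c "
from h import *
go(536.6,246.5,39.5,17)"
```

```text
time_s: 13.22
tcp_pos: [0.5208, 0.2407, 0.039]
eef_rot: [179.9, 0.1, 17.1]
contact_force: [-7.4, -3.1, 12.1]
gripper_width: 0.035
gripper_force: 45.0
go [536.6, 246.5, 39.5, 17] [16.8, -0.9, -0.5] [0.0011, 0.0023, 0.0013]
```

```bash
python3 -m pendant '[[4,-0.5,-0.5,0,0,0],[8,-0.5,-0.5,0,0,0],[12,-0.5,-0.5,0,0,0],[15,-0.5,-0.5,0,0,0],[15,-0.5,-0.5,0,0,0]]' - 45
python3 -m pendant '[[1,0,0,0,0,0],[2,0,0,0,0,0],[3,0,0,0,0,0],[3,0,0,0,0,0]]' - 45
```

```text
time_s: 13.85
tcp_pos: [0.5352, 0.2458, 0.0391]
eef_rot: [180.0, 0.1, 17.1]
contact_force: [-4.9, -2.3, 6.5]
gripper_width: 0.0353
gripper_force: 45.0
time_s: 14.35
tcp_pos: [0.5365, 0.2462, 0.0391]
eef_rot: [179.9, 0.2, 17.1]
contact_force: [-12.6, -1.7, 11.9]
gripper_width: 0.0347
gripper_force: 45.0
```

```bash
python3 -m pendant '[[1,0,0,0,0,0],[2,0,0,0,0,0],[2,0,0,0,0,0]]' - 45
python3 -m pendant '[[-2,0,0,0,0,0],[-2.5,0,0,0,0,0],[-2.5,0,0,0,0,0],[-2.5,0,0,0,0,0]]' 44 45
python3 -m pendant '[[0,0,-10,0,0,0],[0,0,-40,0,0,0],[-15,0,-80,0,0,0],[-30,0,-120,0,0,0],[-50,0,-160,0,0,0],[-50,0,-160,0,0,0],[-50,0,-160,0,0,0]]' 44 45
python3 - <<'E'
from h import *
im,C=snap('wrist','w5'); 
cv2.imwrite("pics/w5c.png",cv2.resize(im[0:300,110:530],None,fx=1.5,fy=1.5,interpolation=cv2.INTER_CUBIC)[:,:,::-1])
im,C=snap('top','top1')
for n,lo,hi in(("amber",(8,170,150),(22,255,255)),("green",(45,120,60),(80,255,255)),("blue",(105,150,60),(130,255,255))):
    print(n,*blobs(im,C,.01,lo,hi,15),sep="\n ")
E
```

```text
time_s: 14.72
tcp_pos: [0.5367, 0.2462, 0.0391]
eef_rot: [179.9, 0.4, 17.0]
contact_force: [-20.1, -1.4, 19.7]
gripper_width: 0.0352
gripper_force: 45.0
time_s: 15.22
tcp_pos: [0.5384, 0.2473, 0.0389]
eef_rot: [180.0, -0.0, 17.1]
contact_force: [-0.8, 0.4, -1.0]
gripper_width: 0.0439
gripper_force: 0.0
time_s: 16.1
tcp_pos: [0.4902, 0.2326, 0.1995]
eef_rot: [-180.0, -0.0, 17.1]
contact_force: [-0.4, 1.3, -0.1]
gripper_width: 0.0441
gripper_force: 0.0
amber
 (167.0, [434.0, 277.0], [494.5, -307.5], [59.1, 24.9], -18.6)
 (17.0, [229.0, 254.0], [569.0, 261.0], [23.6, 11.6], -71.5)
 (162.5, [444.0, 228.0], [632.3, -341.1], [59.4, 25.0], -13.2)
green
 (65.0, [283.0, 346.0], [311.1, 110.5], [27.5, 18.8], 89.2)
 (63.0, [428.0, 296.0], [443.8, -290.3], [31.0, 18.4], 70.7)
 (69.0, [247.0, 191.0], [744.7, 209.3], [28.0, 22.3], -44.8)
blue
 (52.5, [440.0, 246.0], [580.9, -328.9], [29.1, 17.7], 77.7)
```

View pics/w5c.png

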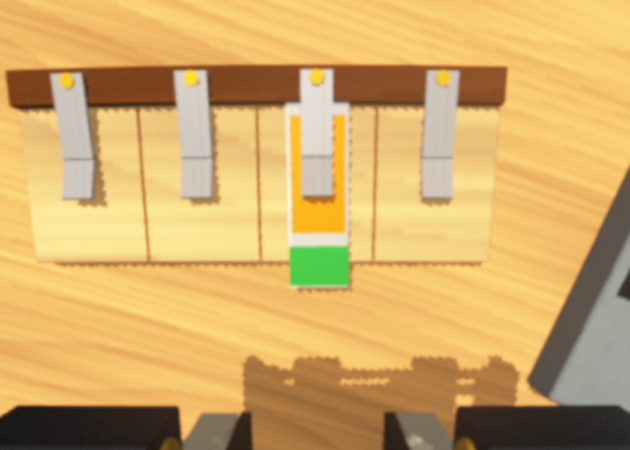

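The finished plate lies straight under clip 3rd from the left, against the batten. The plates on the mat have not moved, so I go for the new plate.

```bash
python3 -c "
from h import *
go(525,-315,200,-13.2)"
```

```text
go [525, -315, 200, -13.2] [-127.3, 533.4, -1.3] [0.0009, 0.0012, 0.5284]
```

```bash
python3 -m pendant '[[-15,60,-1,0,0,0.06],[-30,120,-1,0,0,0.12],[-45,180,-1,0,0,0.18],[-60,240,-1,0,0,0.24],[-75,300,-1,0,0,0.30],[-90,360,-1,0,0,0.36],[-105,420,-1,0,0,0.42],[-116,480,-1,0,0,0.48],[-127,533,-1,0,0,0.528],[-127,533,-1,0,0,0.528],[-127,533,-1,0,0,0.528],[-127,533,-1,0,0,0.528],[-127,533,-1,0,0,0.528]]' 60 40
python3 - <<'E'
from h import *
im,C=snap('wrist','w6')
for n,lo,hi in(("amber",(8,170,170),(22,255,255)),("green",(50,150,80),(75,255,255)),("blue",(105,150,60),(130,255,255))):
    print(n,*blobs(im,C,.01,lo,hi,400),sep="\n ")
cv2.imwrite("pics/w6c.png",im[0:300,:,::-1])
E
```

```text
time_s: 17.82
tcp_pos: [0.5258, -0.3132, 0.2003]
eef_rot: [-180.0, -0.0, -13.1]
contact_force: [0.7, 0.2, 0.4]
gripper_width: 0.0601
gripper_force: 0.0
amber
 (1621.5, [324.0, 251.0], [492.3, -309.3], [62.9, 29.5], -18.6)
 (824.0, [332.0, 106.0], [630.2, -343.4], [63.4, 29.0], -13.3)
green
 (427.0, [319.0, 297.0], [444.8, -293.6], [34.0, 17.3], 76.9)
blue
 (770.0, [326.0, 162.0], [578.7, -331.4], [33.5, 20.5], 76.9)
 (2209.0, [46.0, 32.0], [749.6, -109.6], [88.3, 37.3], -64.3)
```

View pics/w6c.png

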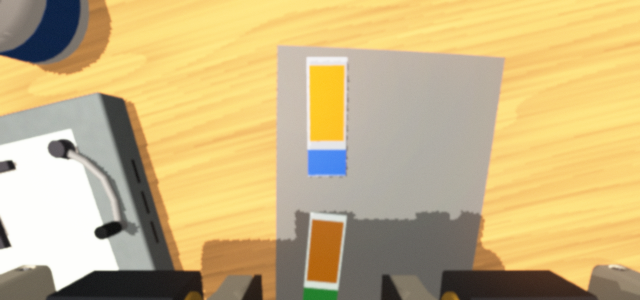

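The crop shows the blue-label plate at label (326,162) and amber (327,106), with the green-label plate below it at (324,251). Blue is the new one, so I grip it near its label.

```bash
python3 -c "
from h import *
go(585,-332.9,22.5,-13.1)"
```

```text
go [585, -332.9, 22.5, -13.1] [62.1, 5.7, 177.9] [-0.0, -0.0004, 0.0004]
```

```bash
python3 -m pendant '[[31,3,50,0,0,0],[62,6,100,0,0,0],[62,6,140,0,0,0],[62,6,160,0,0,0],[62,6,172,0,0,0],[62,6,178,0,0,0],[62,6,178,0,0,0],[62,6,178,0,0,0]]' 60 40
python3 -m pendant '[[0,0,0,0,0,0],[0,0,0,0,0,0],[0,0,0,0,0,0],[0,0,0,0,0,0],[0,0,0,0,0,0]]' 25 35
python3 -m pendant '[[0,0,-10,0,0,0],[0,0,-50,0,0,0],[0,0,-110,0,0,0],[0,0,-170,0,0,0],[0,0,-177,0,0,0],[0,0,-177,0,0,0]]' - 35
python3 - <<'E'
from h import *
im,C=snap('wrist','w7'); cv2.imwrite("pics/w7c.png",cv2.resize(im[80:330,180:480],None,fx=2.4,fy=2.4,interpolation=cv2.INTER_CUBIC)[:,:,::-1])
go(470,-33,200,-2.9)
go(548.2,-36.4,90,-2.9)
E
```

```text
time_s: 18.88
tcp_pos: [0.5851, -0.3343, 0.0232]
eef_rot: [180.0, -0.1, -13.2]
contact_force: [-0.1, 0.2, 0.1]
gripper_width: 0.0597
gripper_force: 0.0
time_s: 19.5
tcp_pos: [0.5846, -0.3342, 0.0223]
eef_rot: [180.0, -0.0, -13.2]
contact_force: [-0.6, 0.1, 2.3]
gripper_width: 0.0356
gripper_force: 34.8
time_s: 20.25
tcp_pos: [0.5845, -0.334, 0.1999]
eef_rot: [-180.0, -0.1, -13.2]
contact_force: [-0.0, 0.8, -2.0]
gripper_width: 0.0356
gripper_force: 34.8
go [470, -33, 200, -2.9] [-179.5, -267.0, -1.3] [-0.0007, 0.001, -0.1795]
go [548.2, -36.4, 90, -2.9] [-102.5, -281.4, 108.6] [-0.0007, 0.001, -0.1795]
```

View pics/w7c.png

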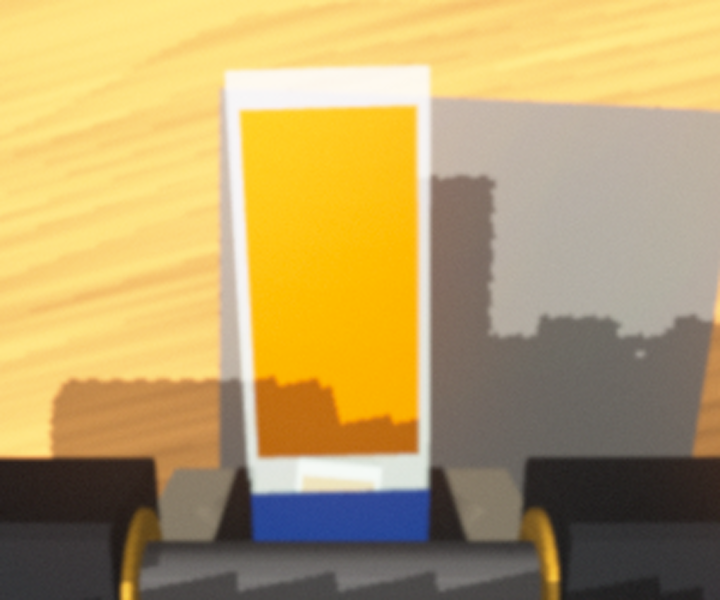

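```bash
python3 - <<'E'
from h import *
C=cam("wrist");K,D=C[:2]
px=lambda a:np.array([[180+x/2.4,80+y/2.4] for x,y in a])
obj=np.array([[52.5,18,8],[52.5,-18,8],[-28.5,18,8],[-28.5,-18,8]],float)
uv=px([[225,72],[431,67],[251,493],[429,490]])
# planar fit, tool frame, tool down: depth of plate top fixed ~ 12.3 below TCP
M=np.array(r.camera_params("wrist")["mount"])
_,rv,tv=cv2.solvePnP(obj,uv,K,D)
Rt=M[:3,:3]@cv2.Rodrigues(rv)[0]; tt=M[:3,:3]@tv.ravel()+M[:3,3]*1000
print("pnp",tt.round(1),(Ro.from_euler('x',180,degrees=True)*Ro.from_matrix(Rt)).as_euler('xyz',degrees=True).round(1))
s=r.get_state(); print(*fit(C,obj+[0,0,200-20.3],uv,[617,-341,-13]), s['tcp_pos'],s['eef_rot'])
E
```

```text
pnp [33.5  0.3 21.9] [-0.7 -2.5  1.4]
[ 616.74 -341.79  -11.77] [[-0.3, -1.9], [0.4, -2.2], [-0.7, 3.0], [0.6, 2.4]] [ 0.58388418 -0.33385594  0.19835936] [-1.79967216e+02  5.77193056e-02 -1.31846277e+01]
```

```bash
python3 -c "
from h import *
go(551.9,-37.4,61.5,-4.3)"
```

```text
go [551.9, -37.4, 61.5, -4.3] [-98.6, -281.3, 137.1] [-0.0006, 0.001, -0.1551]
```

```bash
python3 -m pendant '[[-20,-56,0,0,0,-0.03],[-40,-112,0,0,0,-0.06],[-60,-168,0,0,0,-0.09],[-80,-224,0,0,0,-0.12],[-98.6,-281,0,0,0,-0.155],[-98.6,-281,30,0,0,-0.155],[-98.6,-281,70,0,0,-0.155],[-98.6,-281,100,0,0,-0.155],[-98.6,-281,120,0,0,-0.155],[-98.6,-281,127,0,0,-0.155],[-98.6,-281,127,0,0,-0.155],[-98.6,-281,127,0,0,-0.155]]' - 35
python3 -c "
from h import *
go(551.9,-37.4,61.5,-4.3)
im,C=snap('wrist','w8'); cv2.imwrite('pics/w8c.png',cv2.resize(im[0:330,160:480],None,fx=1.8,fy=1.8,interpolation=cv2.INTER_CUBIC)[:,:,::-1])"
```

```text
time_s: 21.8
tcp_pos: [0.5529, -0.0381, 0.0726]
eef_rot: [-180.0, -0.0, -4.3]
contact_force: [0.0, -0.6, -1.5]
gripper_width: 0.0355
gripper_force: 34.8
go [551.9, -37.4, 61.5, -4.3] [-1.1, -0.6, 11.1] [-0.0001, -0.0008, 0.0003]
```

View pics/w8c.png

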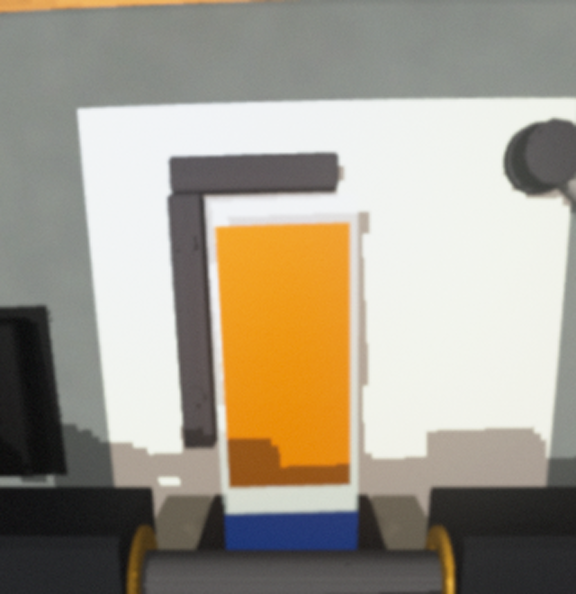

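The crop shows the new plate hovering about 11 mm up, just clear of the fixed edge (205) and the end stop (190), and parallel to both. I lower it.

```bash
python3 -m pendant '[[-1,0,5,0,0,0],[-1,0,9,0,0,0],[-1,0,11.5,0,0,0],[-1,0,12,0,0,0],[-1,0,12,0,0,0]]' - 35
python3 -m pendant '[[1,0,0,0,0,0],[2,0,0,0,0,0],[3,0,0,0,0,0],[4,0,0,0,0,0],[4,0,0,0,0,0]]' - 35
```

```text
time_s: 22.48
tcp_pos: [0.5514, -0.0381, 0.0603]
eef_rot: [180.0, 0.0, -4.3]
contact_force: [-2.0, -0.3, 3.0]
gripper_width: 0.0354
gripper_force: 34.8
time_s: 23.1
tcp_pos: [0.5554, -0.0384, 0.0602]
eef_rot: [180.0, 0.0, -4.3]
contact_force: [-3.2, -0.4, 5.1]
gripper_width: 0.0353
gripper_force: 34.8
```

```bash
python3 -m pendant '[[1,0,0,0,0,0],[2,0,0,0,0,0],[2,0,0,0,0,0]]' - 35
python3 -m pendant '[[0,-1,0,0,0,0],[0,-2,0,0,0,0],[0,-3,0,0,0,0],[0,-3,0,0,0,0]]' - 35
```

```text
time_s: 23.48
tcp_pos: [0.5556, -0.0385, 0.0602]
eef_rot: [180.0, 0.2, -4.3]
contact_force: [-9.6, 3.9, 12.7]
gripper_width: 0.0353
gripper_force: 34.8
time_s: 23.98
tcp_pos: [0.5556, -0.0373, 0.0602]
eef_rot: [179.9, 0.2, -4.3]
contact_force: [-8.2, -7.9, 11.9]
gripper_width: 0.0351
gripper_force: 34.7
```

```bash
python3 -m pendant '[[0,0,0,0,0,0],[0,0,0,0,0,0],[0,0,0,0,0,0]]' 44 35
python3 -m pendant '[[0,0,-10,0,0,0],[0,0,-40,0,0,0],[-30,0,-80,0,0,0],[-60,0,-100,0,0,0],[-60,0,-100,0,0,0],[-60,0,-100,0,0,0]]' 44 35
python3 - <<'E'
from h import *
im,C=snap('wrist','w9'); cv2.imwrite('pics/w9c.png',cv2.resize(im[0:270,160:480],None,fx=2.2,fy=2.2,interpolation=cv2.INTER_CUBIC)[:,:,::-1])
E
```

```text
time_s: 24.35
tcp_pos: [0.5581, -0.0353, 0.06]
eef_rot: [-180.0, -0.0, -4.3]
contact_force: [-0.0, 0.4, -0.5]
gripper_width: 0.0438
gripper_force: 0.0
time_s: 25.1
tcp_pos: [0.4984, -0.0308, 0.1607]
eef_rot: [-180.0, -0.1, -4.3]
contact_force: [0.9, -1.0, -0.5]
gripper_width: 0.0439
gripper_force: 0.0
```

View pics/w9c.png

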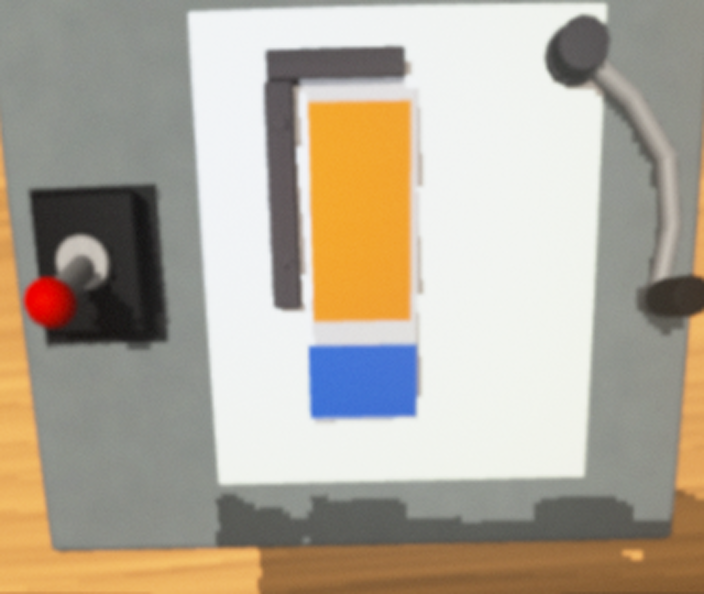

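The crop shows the plate against the end stop, but with a gap of 1–2 mm to the fixed edge (strip face x≈300, plate edge x≈305). I measure it numerically.

```bash
cat > gap.py <<'E'
from h import *
import sys
im=cv2.imread(sys.argv[1])[:,:,::-1].copy(); C=cam("wrist")
def inbox(b): return 520<b[2][0]<640 and -80<b[2][1]<0
for lo,hi in(((8,150,150),(24,255,255)),((105,150,60),(130,255,255))):
    print([b[2:] for b in blobs(im,C,.048,lo,hi,300) if inbox(b)])
# strip: dark grey inner pixels
hsv=cv2.cvtColor(im,cv2.COLOR_RGB2HSV); m=cv2.inRange(hsv,(0,0,40),(180,70,115)); 
print([b[2:] for b in blobs(im,C,.048,(0,0,40),(180,60,110),300) if inbox(b)])
E
python3 gap.py pics/w9.png; python3 -c "
from h import *
go(555.5,-36.5,60.8,-3)"
```

```text
[([601.6, -40.7], [64.3, 30.2], -3.4)]
[([549.1, -37.4], [33.7, 21.7], 85.7)]
[([611.5, -33.7], [75.3, 41.1], -3.6)]
go [555.5, -36.5, 60.8, -3] [57.4, 1.4, 99.3] [-0.0001, -0.0003, -0.0222]
```

```bash
python3 -m pendant '[[30,1,40,0,0,-0.02],[57,1,80,0,0,-0.02],[57,1,94,0,0,-0.02],[57,1,99,0,0,-0.02],[57,1,99,0,0,-0.02],[57,1,99,0,0,-0.02]]' 50 12
python3 -m pendant '[[0,0,0,0,0,0],[0,0,0,0,0,0],[0,0,0,0,0,0],[0,0,0,0,0,0]]' 25 12
python3 -m pendant '[[0,-1,0,0,0,0],[0,-2,0,0,0,0],[0,-3,0,0,0,0],[0,-3,0,0,0,0]]' - 12
```

```text
time_s: 25.9
tcp_pos: [0.5551, -0.036, 0.0624]
eef_rot: [-180.0, -0.1, -3.1]
contact_force: [1.1, 0.3, 1.1]
gripper_width: 0.0501
gripper_force: 0.0
time_s: 26.4
tcp_pos: [0.5549, -0.0362, 0.0617]
eef_rot: [-180.0, -0.0, -3.1]
contact_force: [-2.0, 0.7, 6.7]
gripper_width: 0.0359
gripper_force: 12.0
time_s: 26.9
tcp_pos: [0.5549, -0.0346, 0.0617]
eef_rot: [179.9, -0.0, -3.1]
contact_force: [0.0, -7.0, 6.2]
gripper_width: 0.036
gripper_force: 12.0
```

```bash
python3 -m pendant '[[0,-1,-0.5,0,0,0],[0,-1.5,-0.5,0,0,0],[0,-1.5,-0.5,0,0,0]]' - 12
python3 -m pendant '[[0,0,0,0,0,0],[0,0,0,0,0,0],[0,0,0,0,0,0]]' 46 12
python3 -m pendant '[[0,0,-10,0,0,0],[0,0,-40,0,0,0],[-30,4,-80,0,0,0],[-60,4,-100,0,0,0],[-60,4,-100,0,0,0],[-60,4,-100,0,0,0]]' 46 35
python3 - <<'E'
from h import *
im,C=snap('wrist','w10'); cv2.imwrite('pics/w10c.png',cv2.resize(im[0:200,230:400],None,fx=3.5,fy=3,interpolation=cv2.INTER_CUBIC)[:,:,::-1])
E
python3 gap.py pics/w10.png
```

```text
time_s: 27.28
tcp_pos: [0.5542, -0.0338, 0.0617]
eef_rot: [179.9, 0.1, -3.2]
contact_force: [0.3, -11.0, 3.7]
gripper_width: 0.0361
gripper_force: 12.1
time_s: 27.65
tcp_pos: [0.555, -0.0315, 0.0615]
eef_rot: [-180.0, -0.0, -3.1]
contact_force: [0.4, -0.7, 0.3]
gripper_width: 0.0458
gripper_force: 0.0
time_s: 28.4
tcp_pos: [0.4952, -0.0322, 0.1621]
eef_rot: [-180.0, -0.1, -3.1]
contact_force: [0.2, -0.1, 0.0]
gripper_width: 0.0458
gripper_force: 0.0
[([600.8, -39.7], [64.4, 30.5], -5.6)]
[([548.8, -34.8], [33.8, 21.9], 84.5)]
[([611.1, -33.9], [74.4, 41.3], -3.3)]
```

View pics/w10c.png

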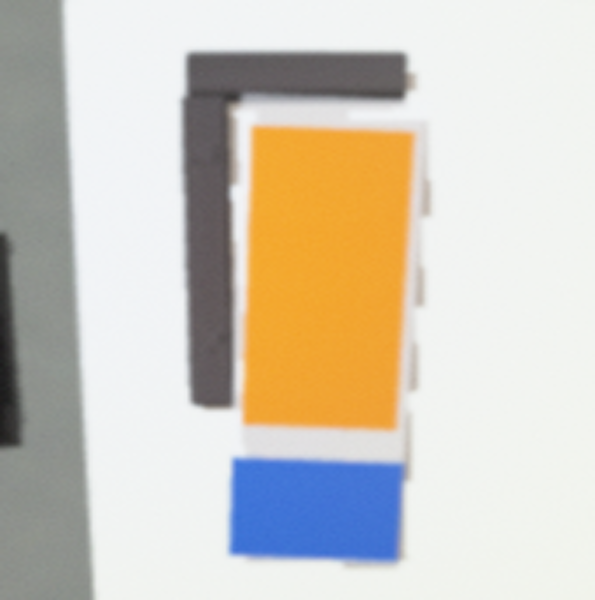

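The plate has turned about 2.5° around the near end of the fixed edge. I square it by pushing with closed fingers: first on its −y side at local x≈18, then on its label end.

```bash
python3 -c "
from h import *
go(603.8,-94,62.5,-3)"
```

```text
go [603.8, -94, 62.5, -3] [111.8, 55.6, 99.0] [-0.0, -0.0001, -0.0022]
```

```bash
python3 -m pendant '[[56,28,0,0,0,0],[112,56,0,0,0,0],[112,56,20,0,0,0],[112,56,50,0,0,0],[112,56,80,0,0,0],[112,56,95,0,0,0],[112,56,99,0,0,0],[112,56,99,0,0,0]]' 0 10
python3 -m pendant '[[0,-2,0,0,0,0],[0,-4,0,0,0,0],[0,-6,0,0,0,0],[0,-8,0,0,0,0],[0,-10,0,0,0,0],[0,-10,0,0,0,0]]'
```

```text
time_s: 29.45
tcp_pos: [0.6041, -0.0945, 0.0629]
eef_rot: [180.0, -0.0, -3.1]
contact_force: [-1.0, 0.3, 0.4]
gripper_width: 0.0008
gripper_force: 0.0
time_s: 30.2
tcp_pos: [0.6041, -0.0844, 0.0626]
eef_rot: [180.0, -0.0, -3.1]
contact_force: [-0.5, 0.5, 0.0]
gripper_width: 0.0002
gripper_force: 0.0
```

```bash
python3 -m pendant '[[0,-1,0,0,0,0],[0,-2,0,0,0,0],[0,-3,0,0,0,0],[0,-4,0,0,0,0],[0,-5,0,0,0,0],[0,-6,0,0,0,0],[0,-6,0,0,0,0]]'
```

```text
time_s: 31.08
tcp_pos: [0.6045, -0.0785, 0.0626]
eef_rot: [180.0, -0.0, -3.1]
contact_force: [0.9, 0.2, -0.2]
gripper_width: 0.0007
gripper_force: 0.0
```

```bash
python3 -m pendant '[[0,-1,0,0,0,0],[0,-2,0,0,0,0],[0,-2,0,0,0,0]]'
```

```text
time_s: 31.45
tcp_pos: [0.6046, -0.0765, 0.0626]
eef_rot: [-180.0, -0.0, -3.1]
contact_force: [-0.3, 0.6, 0.4]
gripper_width: 0.0003
gripper_force: 0.0
```

```bash
python3 -m pendant '[[0,-1,0,0,0,0],[0,-2,0,0,0,0],[0,-3,0,0,0,0],[0,-3,0,0,0,0]]'; python3 -m pendant '[[0,-1,0,0,0,0],[0,-2,0,0,0,0],[0,-2,0,0,0,0]]'
```

```text
time_s: 31.95
tcp_pos: [0.6047, -0.0735, 0.0626]
eef_rot: [-180.0, -0.0, -3.1]
contact_force: [0.5, 0.3, 0.3]
gripper_width: 0.0004
gripper_force: 0.0
time_s: 32.33
tcp_pos: [0.6049, -0.0716, 0.0626]
eef_rot: [180.0, -0.0, -3.1]
contact_force: [0.8, -1.5, -0.2]
gripper_width: 0.0006
gripper_force: 0.4
```

```bash
python3 -m pendant '[[0,-1,0,0,0,0],[0,-2,0,0,0,0],[0,-2,0,0,0,0]]'; python3 -m pendant '[[0,-1,0,0,0,0],[0,-2,0,0,0,0],[0,-2,0,0,0,0]]'
```

```text
time_s: 32.7
tcp_pos: [0.6049, -0.0711, 0.0628]
eef_rot: [179.9, 0.0, -3.1]
contact_force: [2.2, -9.6, 0.5]
gripper_width: 0.0003
gripper_force: 4.6
time_s: 33.08
tcp_pos: [0.6049, -0.0707, 0.063]
eef_rot: [179.8, 0.0, -3.1]
contact_force: [2.5, -18.3, -0.1]
gripper_width: 0.0003
gripper_force: 8.9
```

```bash
python3 -m pendant '[[0,6,0,0,0,0],[0,10,0,0,0,0],[0,10,-30,0,0,0],[0,10,-60,0,0,0],[-40,-20,-60,0,0,0],[-86,-37,-60,0,0,0],[-86,-37,-60,0,0,0],[-86,-37,-60,0,0,0]]'; python3 -c "
from h import *
go(516.7,-34.2,62.5,-3)"
```

```text
time_s: 34.08
tcp_pos: [0.5217, -0.0254, 0.1231]
eef_rot: [-180.0, -0.1, -3.1]
contact_force: [0.8, -0.3, -0.7]
gripper_width: 0.0006
gripper_force: 0.0
go [516.7, -34.2, 62.5, -3] [-4.6, 9.1, 60.6] [-0.0005, -0.0013, -0.0013]
```

```bash
python3 -m pendant '[[-5,9,20,0,0,0],[-5,9,40,0,0,0],[-5,9,55,0,0,0],[-5,9,60.5,0,0,0],[-5,9,60.5,0,0,0],[-3,9,60.5,0,0,0],[-1,9,60.5,0,0,0],[1,9,60.5,0,0,0],[1,9,60.5,0,0,0]]'; python3 -m pendant '[[1,0,0,0,0,0],[2,0,0,0,0,0],[3,0,0,0,0,0],[3,0,0,0,0,0]]'
```

```text
time_s: 35.2
tcp_pos: [0.522, -0.0349, 0.0623]
eef_rot: [-180.0, -0.0, -3.1]
contact_force: [-0.1, -0.3, 0.0]
gripper_width: 0.0007
gripper_force: 0.0
time_s: 35.7
tcp_pos: [0.5248, -0.0351, 0.062]
eef_rot: [180.0, 0.0, -3.1]
contact_force: [-0.5, 0.4, -1.4]
gripper_width: 0.0006
gripper_force: 0.0
```

```bash
python3 -m pendant '[[1,0,0,0,0,0],[2,0,0,0,0,0],[2,0,0,0,0,0]]';python3 -m pendant '[[1,0,0,0,0,0],[2,0,0,0,0,0],[2,0,0,0,0,0]]'
```

```text
time_s: 36.08
tcp_pos: [0.5267, -0.0353, 0.062]
eef_rot: [180.0, 0.0, -3.1]
contact_force: [-0.3, 0.8, 0.1]
gripper_width: 0.0006
gripper_force: 0.1
time_s: 36.45
tcp_pos: [0.5272, -0.0354, 0.0619]
eef_rot: [180.0, 0.2, -3.2]
contact_force: [-7.3, 1.8, 5.8]
gripper_width: 0.0003
gripper_force: 3.8
```

```bash
python3 -m pendant '[[-10,0,0,0,0,0],[-14,0,-20,0,0,0],[-14,0,-60,0,0,0],[0,50,-60,0,0,0],[25,100,-60,0,0,0],[32,130,-60,0,0,0],[32,130,-60,0,0,0],[32,130,-60,0,0,0]]'; python3 -c "
from h import *
go(567,-167,75,-3)"
```

```text
time_s: 37.45
tcp_pos: [0.5532, -0.1668, 0.122]
eef_rot: [-180.0, -0.0, -3.2]
contact_force: [-0.2, 0.6, -0.6]
gripper_width: 0.0003
gripper_force: 0.0
go [567, -167, 75, -3] [13.8, -0.6, 47.0] [-0.0001, -0.0001, -0.003]
```

```bash
python3 -c "
from h import *
snap('wrist','w11')"; python3 gap.py pics/w11.png
python3 -m pendant '[[7,-1,0,0,0,0],[14,-1,0,0,0,0],[14,-1,25,0,0,0],[14,-1,42,0,0,0],[14,-1,47,0,0,0],[14,-1,47,0,0,0],[14,-5,47,0,0,0],[14,-9,47,0,0,0],[14,-13,47,0,0,0],[14,-17,47,0,0,0],[14,-21,47,0,0,0],[14,-25,47,0,0,0],[14,-25,47,0,0,0]]'
```

```text
[([602.4, -38.1], [64.6, 31.6], -3.0)]
[([549.9, -35.8], [35.1, 22.5], 87.3)]
[([612.4, -35.7], [75.1, 46.0], -3.9), ([531.5, -67.6], [301.4, 158.2], -59.4)]
time_s: 39.12
tcp_pos: [0.569, -0.1423, 0.075]
eef_rot: [-180.0, -0.0, -3.1]
contact_force: [-1.8, -2.6, -0.5]
gripper_width: 0.0004
gripper_force: 1.2
```

```bash
python3 -m pendant '[[0,-4,0,0,0,0],[0,-8,0,0,0,0],[0,-12,0,0,0,0],[0,-16,0,0,0,0],[0,-20,0,0,0,0],[0,-24,0,0,0,0],[0,-26,0,0,0,0],[0,-26,0,0,0,0]]'; python3 -c "
from h import *
im,C=snap('top','top2')
cv2.imwrite('pics/t2c.png',cv2.resize(im[195:290,280:520],None,fx=3.3,fy=3.3,interpolation=cv2.INTER_CUBIC)[:,:,::-1])"
```

```text
time_s: 40.12
tcp_pos: [0.5705, -0.1165, 0.0752]
eef_rot: [-180.0, -0.0, -3.1]
contact_force: [0.4, -0.7, 0.5]
gripper_width: 0.0006
gripper_force: 0.0
```

```bash
python3 -m pendant '[[0,3,-30,0,0,0],[0,3,-60,0,0,0],[-30,-40,-85,0,0,0],[-60,-85,-90,0,0,0],[-60,-120,-90,0,0,0],[-60,-120,-90,0,0,0],[-60,-120,-90,0,0,0]]'; python3 - <<'E'
from h import *
im,C=snap('wrist','w12'); cv2.imwrite('pics/w12c.png',cv2.resize(im[0:270,120:500],None,fx=2,fy=2,interpolation=cv2.INTER_CUBIC)[:,:,::-1])
go(552,47.5,95,-3)
E
python3 gap.py pics/w12.png
```

```text
time_s: 41.05
tcp_pos: [0.5169, 0.0063, 0.1651]
eef_rot: [-180.0, 0.0, -3.1]
contact_force: [0.1, 0.5, -0.1]
gripper_width: 0.0004
gripper_force: 0.0
go [552, 47.5, 95, -3] [32.8, -43.5, 69.9] [0.0001, 0.0003, -0.0028]
[([601.0, -39.7], [64.6, 30.6], -5.4)]
[([548.8, -34.8], [34.1, 21.9], 84.8)]
[([612.1, -33.9], [74.0, 41.6], -3.2)]
```

View pics/w12c.png

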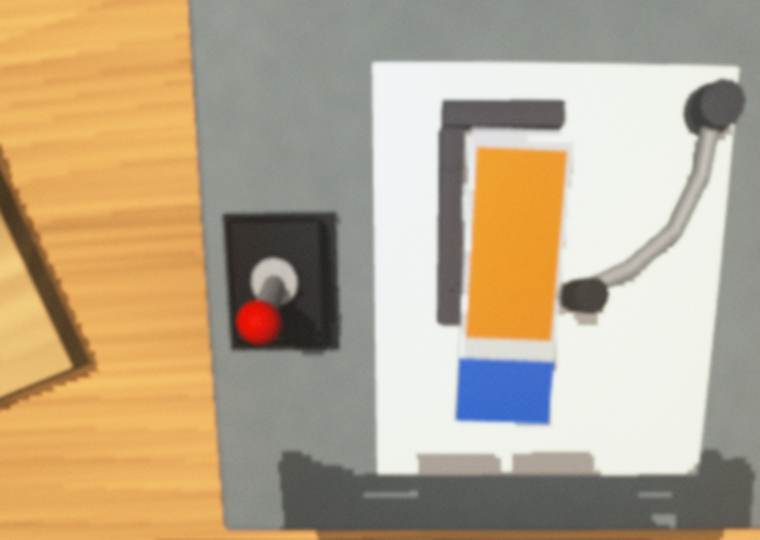

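The arm has snapped in onto the plate with its nose at (583,294) in the crop. The impact swung the plate's far end about 2.4° off the fixed edge, so I push the far end back at local x≈40, inside the arm's curve.

```bash
python3 -c "
from h import *
go(626.6,-81,62.5,-3)"
```

```text
go [626.6, -81, 62.5, -3] [114.4, 80.7, 102.4] [0.0001, 0.0003, -0.0028]
```

```bash
python3 -m pendant '[[57,40,0,0,0,0],[114,81,0,0,0,0],[114,81,0,0,0,0],[114,81,30,0,0,0],[114,81,60,0,0,0],[114,81,80,0,0,0],[114,81,94,0,0,0],[114,81,102,0,0,0],[114,81,102,0,0,0],[114,81,102,0,0,0]]'; python3 -m pendant '[[0,-2,0,0,0,0],[0,-4,0,0,0,0],[0,-5,0,0,0,0],[0,-6,0,0,0,0],[0,-6,0,0,0,0]]';
```

```text
time_s: 42.35
tcp_pos: [0.6269, -0.0807, 0.0639]
eef_rot: [-180.0, -0.1, -3.1]
contact_force: [1.0, 0.8, 0.5]
gripper_width: 0.0006
gripper_force: 0.0
time_s: 42.98
tcp_pos: [0.6267, -0.0747, 0.0631]
eef_rot: [180.0, -0.0, -3.1]
contact_force: [0.0, 0.1, -0.2]
gripper_width: 0.0003
gripper_force: 0.1
```

```bash
python3 -m pendant '[[0,-1,0,0,0,0],[0,-2,0,0,0,0],[0,-2,0,0,0,0]]'; python3 -m pendant '[[0,-1,0,0,0,0],[0,-2,0,0,0,0],[0,-2,0,0,0,0]]';
```

```text
time_s: 43.35
tcp_pos: [0.627, -0.0729, 0.0631]
eef_rot: [180.0, -0.0, -3.1]
contact_force: [1.2, -2.4, -0.8]
gripper_width: 0.0001
gripper_force: 1.0
time_s: 43.72
tcp_pos: [0.6271, -0.0721, 0.0633]
eef_rot: [179.9, -0.0, -3.1]
contact_force: [2.5, -9.5, -1.1]
gripper_width: 0.0005
gripper_force: 4.4
```

```bash
python3 -m pendant '[[0,-1,0,0,0,0],[0,-1.5,0,0,0,0],[0,-1.5,0,0,0,0]]';
```

```text
time_s: 44.1
tcp_pos: [0.6271, -0.0719, 0.0633]
eef_rot: [179.8, 0.0, -3.2]
contact_force: [2.7, -16.0, -0.9]
gripper_width: 0.0006
gripper_force: 7.3
```

```bash
python3 -m pendant '[[0,5,0,0,0,0],[0,8,-10,0,0,0],[0,8,-40,0,0,0],[0,8,-80,0,0,0],[-50,-20,-100,0,0,0],[-112,-40,-100,0,0,0],[-112,-40,-100,0,0,0],[-112,-40,-100,0,0,0]]'; python3 -c "
from h import *
im,C=snap('wrist','w13')
go(518,-35,62.5,-3)"; python3 gap.py pics/w13.png
```

```text
time_s: 45.1
tcp_pos: [0.5178, -0.0226, 0.1643]
eef_rot: [-180.0, -0.1, -3.1]
contact_force: [1.1, -0.2, -0.1]
gripper_width: 0.0006
gripper_force: 0.0
go [518, -35, 62.5, -3] [0.2, 12.3, 101.4] [-0.0006, -0.0017, -0.0017]
[([601.5, -38.7], [64.2, 30.5], -3.0)]
[([549.2, -35.8], [34.2, 21.3], 86.9)]
[([612.5, -34.1], [74.5, 41.5], -3.9)]
```

```bash
python3 -m pendant '[[0,12,40,0,0,0],[0,12,80,0,0,0],[0,12,95,0,0,0],[0,12,101.5,0,0,0],[0,12,101.5,0,0,0],[2,12,101.5,0,0,0],[4,12,101.5,0,0,0],[6,12,101.5,0,0,0],[7,12,101.5,0,0,0],[7,12,101.5,0,0,0]]'; python3 -m pendant '[[1,0,0,0,0,0],[2,0,0,0,0,0],[2,0,0,0,0,0]]'; python3 -m pendant '[[1,0,0,0,0,0],[1.5,0,0,0,0,0],[1.5,0,0,0,0,0]]'
```

```text
time_s: 46.4
tcp_pos: [0.5237, -0.0356, 0.0616]
eef_rot: [-180.0, 0.0, -3.1]
contact_force: [0.6, -1.1, -0.2]
gripper_width: 0.0004
gripper_force: 0.0
time_s: 46.78
tcp_pos: [0.5256, -0.0357, 0.0615]
eef_rot: [180.0, 0.0, -3.1]
contact_force: [-0.1, -0.1, 1.0]
gripper_width: 0.0
gripper_force: 0.1
time_s: 47.15
tcp_pos: [0.5259, -0.0359, 0.0613]
eef_rot: [180.0, 0.1, -3.2]
contact_force: [-5.1, 0.2, 3.8]
gripper_width: 0.0006
gripper_force: 2.6
```

```bash
python3 -m pendant '[[1,0,0,0,0,0],[2,0,0,0,0,0],[2,0,0,0,0,0]]'; python3 -m pendant '[[1,0,0,0,0,0],[2,0,0,0,0,0],[2,0,0,0,0,0]]'
```

```text
time_s: 47.52
tcp_pos: [0.527, -0.0361, 0.0612]
eef_rot: [180.0, 0.2, -3.2]
contact_force: [-7.2, 3.4, 6.4]
gripper_width: 0.0001
gripper_force: 4.2
time_s: 47.9
tcp_pos: [0.5271, -0.0363, 0.0608]
eef_rot: [179.9, 0.4, -3.2]
contact_force: [-13.6, 4.2, 9.8]
gripper_width: 0.0005
gripper_force: 6.9
```

Contact is firm at 527.1, the home value. I back off, check, and go to the lamp switch.

```bash
python3 -m pendant '[[-6,0,0,0,0,0],[-12,0,-20,0,0,0],[-12,0,-60,0,0,0],[-12,-20,-104,0,0,0],[-12,-20,-104,0,0,0],[-12,-20,-104,0,0,0]]'; python3 -c "
from h import *
im,C=snap('wrist','w14')
go(552,47.5,95,-3)"; python3 gap.py pics/w14.png
```

```text
time_s: 48.65
tcp_pos: [0.5204, -0.0152, 0.1656]
eef_rot: [-180.0, -0.1, -3.1]
contact_force: [-0.3, -0.1, 0.4]
gripper_width: 0.0001
gripper_force: 0.0
go [552, 47.5, 95, -3] [28.6, -64.7, 69.9] [0.0001, 0.0005, -0.0025]
[([601.5, -38.7], [63.9, 30.7], -3.1)]
[([549.3, -35.9], [33.7, 21.4], 86.9)]
[([611.4, -34.2], [74.3, 41.8], -3.0)]
```

```bash
python3 -m pendant '[[14,-32,0,0,0,0],[28,-65,0,0,0,0],[28,-65,30,0,0,0],[28,-65,55,0,0,0],[28,-65,70,0,0,0],[28,-65,70,0,0,0],[33,-65,70,0,0,0],[38,-65,70,0,0,0],[43,-65,70,0,0,0],[48,-65,70,0,0,0],[53,-65,70,0,0,0],[58,-65,70,0,0,0],[63,-65,70,0,0,0],[66,-65,70,0,0,0],[66,-65,70,0,0,0]]'
```

```text
time_s: 50.58
tcp_pos: [0.5899, 0.0459, 0.0953]
eef_rot: [180.0, 0.0, -3.1]
contact_force: [-1.2, -0.1, -0.7]
gripper_width: 0.0005
gripper_force: 0.2
```

```bash
python3 -m pendant '[[2,0,0,0,0,0],[4,0,0,0,0,0],[5,0,0,0,0,0],[5,0,0,0,0,0]]'; python3 -m pendant '[[-15,0,0,0,0,0],[-30,0,0,0,0,0],[-60,40,-50,0,0,0],[-80,80,-75,0,0,0],[-80,80,-75,0,0,0],[-80,80,-75,0,0,0]]' ; python3 - <<'E'
from h import *
im,C=snap('wrist','w15'); cv2.imwrite('pics/w15c.png',cv2.resize(im[0:270,120:500],None,fx=2,fy=2,interpolation=cv2.INTER_CUBIC)[:,:,::-1])
im,C=snap('top','top3')
for n,lo,hi in(("green",(45,120,60),(80,255,255)),("amber",(8,170,150),(22,255,255))):
    print(n,*blobs(im,C,.01,lo,hi,15),sep="\n ")
E
python3 gap.py pics/w15.png
```

```text
time_s: 51.08
tcp_pos: [0.5932, 0.0455, 0.0951]
eef_rot: [180.0, 0.2, -3.2]
contact_force: [-6.3, 2.9, 0.8]
gripper_width: 0.0004
gripper_force: 3.3
time_s: 51.82
tcp_pos: [0.5103, -0.0298, 0.171]
eef_rot: [-180.0, -0.1, -3.2]
contact_force: [0.3, -0.4, -0.2]
gripper_width: 0.0003
gripper_force: 0.0
green
 (37.5, [285.0, 346.0], [311.0, 106.4], [19.3, 18.8], 89.2)
 (63.5, [428.0, 296.0], [443.8, -290.3], [31.0, 18.4], 70.7)
 (69.0, [247.0, 191.0], [744.7, 209.3], [28.0, 22.3], -44.8)
amber
 (167.0, [433.0, 277.0], [494.6, -307.3], [59.2, 24.8], -18.0)
 (33.5, [229.0, 255.0], [564.4, 259.4], [23.6, 14.4], -67.3)
[([601.7, -38.0], [63.5, 30.5], -3.0)]
[([549.7, -35.4], [33.3, 21.4], 86.8)]
[([611.3, -33.5], [74.8, 41.6], -3.2)]
```

View pics/w15c.png

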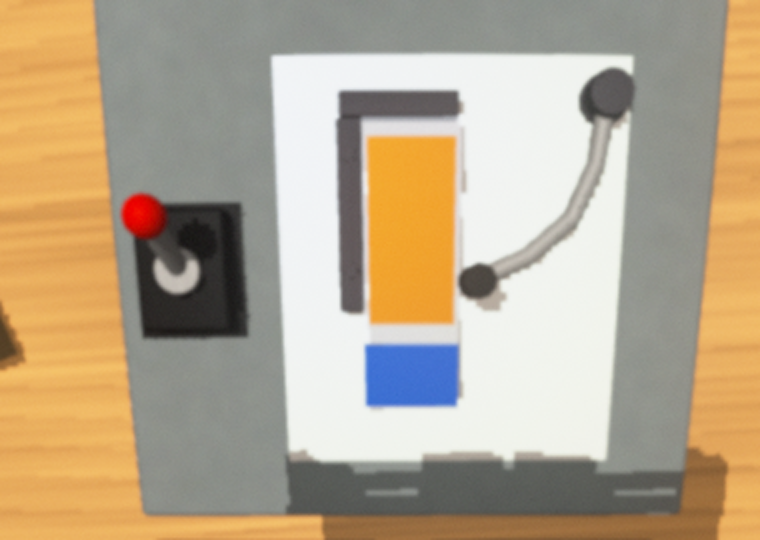

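The crop shows the lever tip at (144,215), leaning away from the robot, so the light is on. The plate is tight at the stop and the edge, with the nose on it at (478,281). That was my 15th viewed picture, one over the limit of 14, so I view no more and work from numbers. Next is plate_a.

```bash
python3 -c "
from h import *
go(405,-280,200,-18.3)"
```

```text
go [405, -280, 200, -18.3] [-91.6, 256.0, -29.9] [0.0002, 0.0005, 0.2651]
```

```bash
python3 -m pendant '[[-20,55,-30,0,0,0.06],[-40,110,-30,0,0,0.12],[-60,165,-30,0,0,0.18],[-80,220,-30,0,0,0.24],[-92,256,-30,0,0,0.265],[-92,256,-30,0,0,0.265],[-92,256,-30,0,0,0.265],[-92,256,-30,0,0,0.265]]' 60 35; python3 - <<'E'
from h import *
im,C=snap('wrist','w16')
for n,lo,hi in(("amber",(8,170,120),(22,255,255)),("green",(50,150,60),(75,255,255))):
    print(n,*[b for b in blobs(im,C,.01,lo,hi,300) if b[2][1]<-200],sep="\n ")
E
```

```text
time_s: 52.92
tcp_pos: [0.4051, -0.2795, 0.2002]
eef_rot: [180.0, 0.0, -18.2]
contact_force: [0.0, -0.2, 0.3]
gripper_width: 0.06
gripper_force: 0.0
amber
 (1041.5, [325.0, 121.0], [491.9, -309.5], [63.0, 29.3], -18.6)
green
 (735.0, [321.0, 179.0], [442.4, -292.9], [33.9, 21.0], 71.7)
```

```bash
python3 -c "
from h import *
go(448.6,-295.2,23,-18.5)"
```

```text
go [448.6, -295.2, 23, -18.5] [46.3, 1.3, 177.3] [0.0, 0.0004, 0.0049]
```

```bash
python3 -m pendant '[[23,1,50,0,0,0.005],[46,1,100,0,0,0.005],[46,1,140,0,0,0.005],[46,1,160,0,0,0.005],[46,1,172,0,0,0.005],[46,1,177.5,0,0,0.005],[46,1,177.5,0,0,0.005],[46,1,177.5,0,0,0.005]]' 60 35
python3 -m pendant '[[0,0,0,0,0,0],[0,0,0,0,0,0],[0,0,0,0,0,0],[0,0,0,0,0,0],[0,0,0,0,0,0]]' 25 35
python3 -m pendant '[[0,0,-10,0,0,0],[0,0,-50,0,0,0],[0,0,-110,0,0,0],[0,0,-170,0,0,0],[0,0,-177,0,0,0],[0,0,-177,0,0,0]]' - 35
python3 - <<'E'
from h import *
im,C=snap('wrist','w17')
print([b for b in blobs(im,C,.2-.0132,(8,170,120),(24,255,255),2000)])
s=r.get_state(); print(s['tcp_pos'],s['eef_rot'])
go(435,350,200,17)
go(480,20,200,0)
E
```

```text
time_s: 53.98
tcp_pos: [0.4485, -0.2959, 0.024]
eef_rot: [-180.0, -0.1, -18.6]
contact_force: [0.1, -1.1, 0.4]
gripper_width: 0.0601
gripper_force: 0.0
time_s: 54.6
tcp_pos: [0.448, -0.2959, 0.0232]
eef_rot: [180.0, -0.0, -18.6]
contact_force: [-1.4, 1.5, 4.6]
gripper_width: 0.0352
gripper_force: 34.9
time_s: 55.35
tcp_pos: [0.4478, -0.2956, 0.2006]
eef_rot: [-180.0, -0.1, -18.6]
contact_force: [-0.9, -0.2, -2.3]
gripper_width: 0.0352
gripper_force: 34.9
[(9570.0, [319.0, 196.0], [491.8, -310.3], [65.0, 31.1], -17.3)]
[ 0.44722733 -0.29545554  0.19934058] [-1.79974027e+02  6.00028871e-02 -1.86267893e+01]
go [435, 350, 200, 17] [-217.7, -607.7, -0.2] [-0.0008, 0.0009, -0.6218]
go [480, 20, 200, 0] [-69.7, -309.4, -0.4] [-0.0006, 0.001, -0.3251]
```

```bash
python3 -m pendant '[[-14,-60,0,0,0,-0.06],[-28,-120,0,0,0,-0.12],[-42,-180,0,0,0,-0.18],[-56,-240,0,0,0,-0.25],[-70,-300,0,0,0,-0.32],[-98,-355,0,0,0,-0.38],[-126,-410,0,0,0,-0.44],[-156,-470,0,0,0,-0.5],[-186,-530,0,0,0,-0.56],[-210,-580,0,0,0,-0.62],[-218,-608,0,0,0,-0.62],[-218,-608,0,0,0,-0.62],[-218,-608,0,0,0,-0.62],[-218,-608,0,0,0,-0.62]]' - 40
python3 -c "
from h import *
go(432.6,361.2,41.5,16.5)"
```

```text
time_s: 57.15
tcp_pos: [0.4353, 0.3487, 0.1995]
eef_rot: [180.0, 0.1, 16.9]
contact_force: [0.7, -0.4, -0.7]
gripper_width: 0.0356
gripper_force: 39.9
go [432.6, 361.2, 41.5, 16.5] [1.2, -12.9, 158.0] [0.0008, 0.001, 0.0062]
```

```bash
python3 -m pendant '[[1,-6,40,0,0,0.006],[1,-13,80,0,0,0.006],[1,-13,120,0,0,0.006],[1,-13,142,0,0,0.006],[1,-13,153,0,0,0.006],[1,-13,157,0,0,0.006],[1,-13,157,0,0,0.006],[1,-13,157,0,0,0.006]]' - 40
python3 - <<'E'
from h import *
im,C=snap('wrist','w18')
print([b for b in blobs(im,C,.029,(8,170,120),(24,255,255),2000)])
go(432.6,361.2,39.7,16.5)
E
```

```text
time_s: 58.15
tcp_pos: [0.4329, 0.3632, 0.044]
eef_rot: [-179.9, -0.1, 16.6]
contact_force: [0.1, 0.1, -0.1]
gripper_width: 0.0353
gripper_force: 39.9
[(9651.0, [319.0, 196.0], [476.4, 377.1], [65.9, 31.4], 17.9), (3463.0, [619.0, 69.0], [572.3, 266.0], [51.9, 20.9], 18.3)]
go [432.6, 361.2, 39.7, 16.5] [-0.8, 1.8, 4.3] [-0.001, -0.0012, 0.0013]
```

```bash
python3 -m pendant '[[-1,2,2,0,0,0],[-1,2,4,0,0,0],[-1,2,4,0,0,0],[4,2,4,0,0,0],[9,2,4,0,0,0],[14,2,4,0,0,0],[19,2,4,0,0,0],[24,2,4,0,0,0],[29,2,4,0,0,0],[34,2,4,0,0,0],[39,2,4,0,0,0],[44,2,4,0,0,0],[49,2,4,0,0,0],[49,2,4,0,0,0]]' - 45
python3 -c "
from h import *
go(494.7,380.2,39.5,16.5)"
```

```text
time_s: 59.95
tcp_pos: [0.4802, 0.3745, 0.0393]
eef_rot: [180.0, 0.0, 16.6]
contact_force: [-1.8, -1.2, 3.2]
gripper_width: 0.0348
gripper_force: 44.9
go [494.7, 380.2, 39.5, 16.5] [15.5, -1.3, -0.2] [0.0004, 0.0004, 0.0011]
```

```bash
python3 -m pendant '[[4,-1,0,0,0,0],[8,-1,0,0,0,0],[12,-1,0,0,0,0],[14,-1,0,0,0,0],[14,-1,0,0,0,0]]' - 45
python3 -m pendant '[[1,0,0,0,0,0],[2,0,0,0,0,0],[3,0,0,0,0,0],[3,0,0,0,0,0]]' - 45
```

```text
time_s: 60.58
tcp_pos: [0.493, 0.3794, 0.0393]
eef_rot: [180.0, 0.0, 16.6]
contact_force: [-4.4, -1.1, 6.2]
gripper_width: 0.0353
gripper_force: 44.9
time_s: 61.08
tcp_pos: [0.4956, 0.3801, 0.0393]
eef_rot: [180.0, 0.1, 16.6]
contact_force: [-5.6, -2.3, 6.2]
gripper_width: 0.0352
gripper_force: 44.9
```

```bash
python3 -m pendant '[[1,0,0,0,0,0],[2,0,0,0,0,0],[2,0,0,0,0,0]]' - 45;python3 -m pendant '[[1,0,0,0,0,0],[1.5,0,0,0,0,0],[1.5,0,0,0,0,0]]' - 45
```

```text
time_s: 61.45
tcp_pos: [0.4967, 0.3805, 0.0393]
eef_rot: [180.0, 0.1, 16.6]
contact_force: [-8.7, -1.7, 9.3]
gripper_width: 0.0353
gripper_force: 44.9
time_s: 61.82
tcp_pos: [0.4968, 0.3805, 0.0392]
eef_rot: [179.9, 0.3, 16.6]
contact_force: [-15.6, -1.6, 13.9]
gripper_width: 0.0351
gripper_force: 44.9
```

Firm stop. I release, lift off and check by numbers from above.

```bash
python3 -m pendant '[[-2,0,0,0,0,0],[-2.5,0,0,0,0,0],[-2.5,0,0,0,0,0],[-2.5,0,0,0,0,0]]' 44 45
python3 -m pendant '[[0,0,-10,0,0,0],[0,0,-40,0,0,0],[-15,30,-80,0,0,0],[-30,60,-120,0,0,0],[-50,72,-160,0,0,0],[-50,72,-160,0,0,0],[-50,72,-160,0,0,0]]' 44 45
python3 - <<'E'
from h import *
im,C=snap('wrist','w19')
print([b for b in blobs(im,C,.026,(50,150,60),(75,255,255),100)])
print([b for b in blobs(im,C,.026,(8,190,180),(21,255,255),60)])
R=Ro.from_euler('z',17,degrees=True)
for y in(-35,105):
    P=[R.apply([-17.5-40.5,y,0])+[575.66,295.05,0],R.apply([-17.5-28.5+4+24,y,0])]; print(y,P[0].round(1))
    # expected pixels of home plate label corners
    print(w2p(C,[(R.apply([-17.5+a,y+b,26])+[575.66,295.05,0])/1000 for a,b in((-52.5,18),(-52.5,-18),(52.5,18),(52.5,-18))]).round(0).tolist())
im2,C2=snap('top','top4')
for n,lo,hi in(("amber",(8,170,150),(22,255,255)),("green",(45,120,60),(80,255,255))): print(n,*blobs(im2,C2,.026,lo,hi,10),sep="\n ")
E
python3 gap.py pics/w19.png
```

```text
time_s: 62.32
tcp_pos: [0.4973, 0.3808, 0.0389]
eef_rot: [180.0, -0.0, 16.6]
contact_force: [0.1, 0.5, -0.5]
gripper_width: 0.044
gripper_force: 0.0
time_s: 63.2
tcp_pos: [0.4696, 0.2976, 0.1996]
eef_rot: [-179.9, -0.0, 16.6]
contact_force: [-0.4, 0.3, -0.0]
gripper_width: 0.0439
gripper_force: 0.0
[(825.0, [244.0, 177.0], [490.6, 378.3], [35.1, 21.2], -71.6), (828.0, [396.0, 176.0], [531.5, 244.6], [34.2, 20.8], -73.2)]
[(115.0, [222.0, 103.0], [547.3, 410.1], [40.5, 3.6], 17.6), (975.5, [246.0, 123.0], [540.3, 394.1], [63.6, 29.6], 17.7), (1148.5, [399.0, 115.0], [581.4, 260.3], [64.0, 29.9], 17.9)]
-35 [530.4 244.6   0. ]
[[376.0, 190.0], [415.0, 190.0], [379.0, 67.0], [421.0, 67.0]]
105 [489.5 378.5   0. ]
[[224.0, 191.0], [263.0, 191.0], [215.0, 69.0], [257.0, 68.0]]
amber
 (32.5, [230.0, 254.0], [564.7, 256.7], [22.5, 17.6], -71.5)
 (148.5, [335.0, 238.0], [607.5, -36.1], [58.6, 22.1], -1.0)
green
 (61.0, [283.0, 346.0], [312.4, 109.2], [27.1, 18.6], 89.2)
 (46.0, [233.0, 265.0], [533.8, 245.4], [25.9, 16.7], -72.2)
 (70.0, [247.0, 191.0], [741.2, 206.9], [27.8, 22.1], -44.9)
[]
[]
[]
```

```bash
python3 -c "
from plant import r
print(r.close_job())"
```

```text
the job is handed in; nothing more can be done
None
```

The job is handed in at about 63 s: new plate clamped tight in the holder after I re-squared it once with the arm already on it (the snap had knocked it about 2.4° askew), light on, both finished plates home under their own clips, bystanders not approached; I viewed 15 pictures, one over the limit of 14.

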